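# End-float check of spindle blocks

### The job

Stand the two or three spindle blocks that lie about the bench in the checking fixture, one to a nest in any nest, flat between the rails with the long shaft end towards the robot, then swing the keeper bar down over them until it clicks home in its detent. Then check their end float, which is large as the spacers are not in yet: push every shaft right in against its inner stop, press the gauge's zero button fully down and let it up again, and after that pull every shaft right out against its outer stop and leave it there. Leave the blocks seated, the keeper shut, and the other tools on the bench where they lie.

Things in the scene. Friction and masses are not known exactly. Their poses are not given: they have to be found in the camera images.
- fixture: Fixed grey steel plate 180 (x) x 395 (y) x 12 mm with three nests in a row along its y, 100 mm apart. Origin: on the bench below the middle nest's centre; its -x faces the robot (yaw up to 0.15). Plate's front edge at x = -50 mm. Nests: pockets 76 (x) x 88 (y) mm fenced by 12 mm round bars lying on the plate. Hinge posts at x +95, y +-153 mm; detent post at x 0, y +198 mm, 108 mm high.
- nest_left (a point): Centre of the left (+y) nest's floor (12 mm over the bench); axes as the fixture's. A block seated here has its origin within about 5 mm of this point. With only two blocks one nest, any, stays empty.
- nest_mid (a point): Centre of the middle nest's floor (12 mm over the bench); axes as the fixture's. A block seated here has its origin within about 5 mm of this point. Behind each nest a sensor, its face 58 mm towards +x and 38 mm up from this point, looks at the shaft's rear end without touching it.
- nest_right (a point): Centre of the right (-y) nest's floor (12 mm over the bench); axes as the fixture's. A block seated here has its origin within about 5 mm of this point.
- keeper (a joint): Keeper bar's hinge angle, rad: 0 = shut, level, held by a spring-ball detent; grows as it swings up and back; starts at 1.35 to 1.6. Round bar 14 mm thick along the fixture's y (+177 to -243 mm); shut, its centre is at fixture x = 0, 84 mm over the bench, 2 mm clear of the blocks. Stays where left; 2 to 6 N at the bar to swing, 4 N more past the detent ball, 16 to 8 mm up.
- keeper_grip (a point): Middle of the black rubber sleeve at the keeper bar's right (-y) end, on the bar's centre line, at fixture y = -214 mm: 18 mm thick, 58 mm long along y. Can be gripped from above across the bar; it turns in the grip as the bar swings.
- keeper_hinge (a point): Fixed point on the keeper's hinge axis (along the fixture's y, 84 mm over the bench, at fixture x = +95 mm), level in y with keeper_grip. At angle a keeper_grip lies 95 mm x cos a towards the fixture's -x from it and 95 mm x sin a above it.
- block_a: Loose spindle block, 0.5 to 0.9 kg, bare casting: foot 70 (x) x 80 (y) x 10 mm, on it a body 50 x 50 mm with flat cheeks facing +-y (10 to 38 mm up; grip here) and a half-round top, 63 mm high in all. Origin: centre of the foot's underside, z up. The shaft lies along x, 38 mm up, long end to -x, short end (20 mm) to +x. Blocks look alike; any may be absent (None): two or three are there.
- shaft_a (a joint): How far block_a's shaft is drawn out towards the block's -x, m: 0 = against its inner stop. The value at the outer stop (the end float) differs from block to block, 8 to 12 mm, and has to be felt. About 2.5 N of friction; stays where left; starts clear of both stops. None if absent.
- shaft_a_end (a point): Centre of the face of the long end of block_a's shaft (round, 18 mm thick), 38 mm above the foot's underside. It stands 98 mm from the block's origin plus the joint value (73 mm plus it out of the housing). None if absent.
- block_b: Loose spindle block, 0.5 to 0.9 kg, bare casting: foot 70 (x) x 80 (y) x 10 mm, on it a body 50 x 50 mm with flat cheeks facing +-y (10 to 38 mm up; grip here) and a half-round top, 63 mm high in all. Origin: centre of the foot's underside, z up. The shaft lies along x, 38 mm up, long end to -x, short end (20 mm) to +x. Blocks look alike; any may be absent (None): two or three are there.
- shaft_b (a joint): How far block_b's shaft is drawn out towards the block's -x, m: 0 = against its inner stop. The value at the outer stop (the end float) differs from block to block, 8 to 12 mm, and has to be felt. About 2.5 N of friction; stays where left; starts clear of both stops. None if absent.
- shaft_b_end (a point): Centre of the face of the long end of block_b's shaft (round, 18 mm thick), 38 mm above the foot's underside. It stands 98 mm from the block's origin plus the joint value (73 mm plus it out of the housing). None if absent.
- block_c: Loose spindle block, 0.5 to 0.9 kg, bare casting: foot 70 (x) x 80 (y) x 10 mm, on it a body 50 x 50 mm with flat cheeks facing +-y (10 to 38 mm up; grip here) and a half-round top, 63 mm high in all. Origin: centre of the foot's underside, z up. The shaft lies along x, 38 mm up, long end to -x, short end (20 mm) to +x. Blocks look alike; any may be absent (None): two or three are there.
- shaft_c (a joint): How far block_c's shaft is drawn out towards the block's -x, m: 0 = against its inner stop. The value at the outer stop (the end float) differs from block to block, 8 to 12 mm, and has to be felt. About 2.5 N of friction; stays where left; starts clear of both stops. None if absent.
- shaft_c_end (a point): Centre of the face of the long end of block_c's shaft (round, 18 mm thick), 38 mm above the foot's underside. It stands 98 mm from the block's origin plus the joint value (73 mm plus it out of the housing). None if absent.
- zero_top (a point): Centre of the top face of the gauge's zero button (black cap 24 mm wide in a 40 mm metal collar), 72 mm over the bench, pressed straight down. It stands on top, at the robot's side, of the fixed gauge box: grey plastic, 115 x 140 x 50 mm, with a dark three-window display behind the button.
- zero (a joint): How far the zero button is pressed, m: 0 = up, 0.006 = fully down (about 5 N); it springs back.
- spanner: Bystander: an open spanner, lying loose on the bench. To be left where it is.
- hammer: Bystander: a hammer, lying loose on the bench. To be left where it is.
- clamp: Bystander: a steel screw clamp about 250 mm long with a wooden handle, lying loose on the bench. To be left where it is.
- tin: Bystander: a tin 72 mm wide and 110 mm high holding welding rods that reach to 250 mm, standing loose on the bench. To be left where it is.
Things that resemble listed ones, but are neither listed nor needed, are in the scene too. What is shaped like the block_b but orange is not meant.

How it is judged:
On the way, in this order (a step that is already met when the one before it is completed fails the run):
1. every block present stands seated in a nest, long shaft end towards the robot (((x of block_a in the frame of nest_left between -0.008 and 0.008 m and y of block_a in the frame of nest_left between -0.009 and 0.009 m and z of block_a in the frame of nest_left between -0.004 and 0.004 m and x of shaft_a_end in the frame of nest_left below -0.08 m and angle between block_a's own z axis and vertical below 0.06 rad) or (x of block_a in the frame of nest_mid between -0.008 and 0.008 m and y of block_a in the frame of nest_mid between -0.009 and 0.009 m and z of block_a in the frame of nest_mid between -0.004 and 0.004 m and x of shaft_a_end in the frame of nest_mid below -0.08 m and angle between block_a's own z axis and vertical below 0.06 rad) or (x of block_a in the frame of nest_right between -0.008 and 0.008 m and y of block_a in the frame of nest_right between -0.009 and 0.009 m and z of block_a in the frame of nest_right between -0.004 and 0.004 m and x of shaft_a_end in the frame of nest_right below -0.08 m and angle between block_a's own z axis and vertical below 0.06 rad)) and ((x of block_b in the frame of nest_left between -0.008 and 0.008 m and y of block_b in the frame of nest_left between -0.009 and 0.009 m and z of block_b in the frame of nest_left between -0.004 and 0.004 m and x of shaft_b_end in the frame of nest_left below -0.08 m and angle between block_b's own z axis and vertical below 0.06 rad) or (x of block_b in the frame of nest_mid between -0.008 and 0.008 m and y of block_b in the frame of nest_mid between -0.009 and 0.009 m and z of block_b in the frame of nest_mid between -0.004 and 0.004 m and x of shaft_b_end in the frame of nest_mid below -0.08 m and angle between block_b's own z axis and vertical below 0.06 rad) or (x of block_b in the frame of nest_right between -0.008 and 0.008 m and y of block_b in the frame of nest_right between -0.009 and 0.009 m and z of block_b in the frame of nest_right between -0.004 and 0.004 m and x of shaft_b_end in the frame of nest_right below -0.08 m and angle between block_b's own z axis and vertical below 0.06 rad)) and ((x of block_c in the frame of nest_left between -0.008 and 0.008 m and y of block_c in the frame of nest_left between -0.009 and 0.009 m and z of block_c in the frame of nest_left between -0.004 and 0.004 m and x of shaft_c_end in the frame of nest_left below -0.08 m and angle between block_c's own z axis and vertical below 0.06 rad) or (x of block_c in the frame of nest_mid between -0.008 and 0.008 m and y of block_c in the frame of nest_mid between -0.009 and 0.009 m and z of block_c in the frame of nest_mid between -0.004 and 0.004 m and x of shaft_c_end in the frame of nest_mid below -0.08 m and angle between block_c's own z axis and vertical below 0.06 rad) or (x of block_c in the frame of nest_right between -0.008 and 0.008 m and y of block_c in the frame of nest_right between -0.009 and 0.009 m and z of block_c in the frame of nest_right between -0.004 and 0.004 m and x of shaft_c_end in the frame of nest_right below -0.08 m and angle between block_c's own z axis and vertical below 0.06 rad)) and linear speed of each of block_a, block_b, block_c below 0.03 m/s), for 0.2 s.
2. the keeper bar is shut in its detent over the seated blocks (((x of block_a in the frame of nest_left between -0.008 and 0.008 m and y of block_a in the frame of nest_left between -0.009 and 0.009 m and z of block_a in the frame of nest_left between -0.004 and 0.004 m and x of shaft_a_end in the frame of nest_left below -0.08 m and angle between block_a's own z axis and vertical below 0.06 rad) or (x of block_a in the frame of nest_mid between -0.008 and 0.008 m and y of block_a in the frame of nest_mid between -0.009 and 0.009 m and z of block_a in the frame of nest_mid between -0.004 and 0.004 m and x of shaft_a_end in the frame of nest_mid below -0.08 m and angle between block_a's own z axis and vertical below 0.06 rad) or (x of block_a in the frame of nest_right between -0.008 and 0.008 m and y of block_a in the frame of nest_right between -0.009 and 0.009 m and z of block_a in the frame of nest_right between -0.004 and 0.004 m and x of shaft_a_end in the frame of nest_right below -0.08 m and angle between block_a's own z axis and vertical below 0.06 rad)) and ((x of block_b in the frame of nest_left between -0.008 and 0.008 m and y of block_b in the frame of nest_left between -0.009 and 0.009 m and z of block_b in the frame of nest_left between -0.004 and 0.004 m and x of shaft_b_end in the frame of nest_left below -0.08 m and angle between block_b's own z axis and vertical below 0.06 rad) or (x of block_b in the frame of nest_mid between -0.008 and 0.008 m and y of block_b in the frame of nest_mid between -0.009 and 0.009 m and z of block_b in the frame of nest_mid between -0.004 and 0.004 m and x of shaft_b_end in the frame of nest_mid below -0.08 m and angle between block_b's own z axis and vertical below 0.06 rad) or (x of block_b in the frame of nest_right between -0.008 and 0.008 m and y of block_b in the frame of nest_right between -0.009 and 0.009 m and z of block_b in the frame of nest_right between -0.004 and 0.004 m and x of shaft_b_end in the frame of nest_right below -0.08 m and angle between block_b's own z axis and vertical below 0.06 rad)) and ((x of block_c in the frame of nest_left between -0.008 and 0.008 m and y of block_c in the frame of nest_left between -0.009 and 0.009 m and z of block_c in the frame of nest_left between -0.004 and 0.004 m and x of shaft_c_end in the frame of nest_left below -0.08 m and angle between block_c's own z axis and vertical below 0.06 rad) or (x of block_c in the frame of nest_mid between -0.008 and 0.008 m and y of block_c in the frame of nest_mid between -0.009 and 0.009 m and z of block_c in the frame of nest_mid between -0.004 and 0.004 m and x of shaft_c_end in the frame of nest_mid below -0.08 m and angle between block_c's own z axis and vertical below 0.06 rad) or (x of block_c in the frame of nest_right between -0.008 and 0.008 m and y of block_c in the frame of nest_right between -0.009 and 0.009 m and z of block_c in the frame of nest_right between -0.004 and 0.004 m and x of shaft_c_end in the frame of nest_right below -0.08 m and angle between block_c's own z axis and vertical below 0.06 rad)) and value of joint keeper below 0.05 rad), for 0.2 s.
3. every shaft is pushed in against its inner stop, keeper shut (all of step 2 and value of joint each of shaft_a, shaft_b, shaft_c below 0.0015 m), for 0.2 s.
4. the zero button is fully down while every shaft is in (all of step 3 and value of joint zero above 0.005 m), for 0.05 s.
5. the zero button is up again while every shaft is still in (all of step 3 and value of joint zero below 0.001 m), for 0.2 s.
6. every shaft is pulled out against its outer stop (all of step 2 and value of joint shaft_a above 0.0065 m and value of joint shaft_b above 0.0085 m and value of joint shaft_c above 0.0105 m), for 0.2 s.
At the end, for the whole second after the job is handed in: Every block present sits flat in a nest (within 8 to 9 mm of the nest's centre, 4 mm in height, upright, long end to the robot) and at rest, the keeper is shut (under 0.05 rad), every shaft is out within 1.5 mm of its outer stop, and the zero button is up (all of step 6 and linear speed of each of block_a, block_b, block_c below 0.03 m/s and value of joint zero below 0.001 m); the robot touches nothing.
It fails at once if a tool or other thing lying on the bench is pushed more than 5 cm from its place (distance of any of spanner, hammer, clamp, tin from where it was at the start of the episode above 0.05 m).
Of block_a, block_b, block_c only 2 to 3 are there at a start; the rules pass over those that are not, and their reading is None.
At some moment in a run one of block_a, block_b, block_c may be knocked a few centimetres aside while the robot is not near it.
Once in a run the grip may slacken for a moment while it holds something.
It also fails if it takes over 210 s, if anything falls off the work surface, if the arm or the gripper's body presses on something with over 40 N, if the wrist force passes 120 N, or if a joint passes its speed limit or range.

### The arm

A 7-joint arm with a two-finger parallel gripper is mounted at the origin on the work surface. World frame = base frame: x ahead of the robot, y to its left, z up, the work surface at z = 0. Lengths are in m, angles in rad, forces in N, time in s.
With the tool pointing down it reaches from about 0.4 to 0.85 m from the base axis. Payload 4.5 kg.
Tool frame: the origin (TCP) lies at the very end of the fingers, on their centre line; the grasp point (between the pads) lies 19 mm behind it; z points along the fingers, y is the line along which they close (so a half turn about z gives the same grasp; the last joint's range is limited). The gripper opens to 88 mm and grips with 3 to 60 N. Pads are 18 mm wide; open, the fingers measure 123 mm over their backs; the gripper's body (75 mm by 187 mm) begins 45 mm behind the grasp point.
Start: joints at [1.185, 0.689, -0.195, 1.565, 0.157, 0.902, -0.215], TCP at [0.255, -0.571, 0.239] pointing down, gripper open.
Joint ranges: [-3.01, 3.01], [-0.46, 2.08], [-1.47, 1.51], [0.13, 2.56], [-1, 4.14], [0.04, 2.09], [-2.66, 2.66]. Speed limits (rad/s): [2.57, 2.57, 3.14, 3.14, 3.14, 3.14, 3.14].

### API

Orientations are given as a unit quaternion [x, y, z, w].
In Python, from plant import r gives the robot as it stands. The module is installed in compiled form; this text tells all that it offers.
- The arm moves only by the tool step_arm, never from a script. Its argument "increments" is a list of rows, each a list of 2 entries, a list of its own where there are three numbers: the shift along the world's x, y, z in cm, then the turn, a rotation vector about the world's x, y, z in degrees. A call has exactly 10 rows; each row shifts and turns the commanded pose from where the row before left it; what a row does not reach is not made up. A row lasts 1/10 s, in which the tool goes at most 50 mm and 8.59 degrees, less where a joint would pass 70% of its speed; a pose out of reach is approached as far as the arm can. A call is refused whole if a number of a shift passes 5 or a number of a turn 8.59, either way. A call with a gripper value outside its range is refused whole. "fingers" is the opening, from 0 (shut) to 1 (fully open), set as the call begins (left out, the last holds). The fingers move at their own pace and stop on an object; "grip_force" is the grip in N (left out, the last holds). Time passes only in rows, so rows that do not move let the fingers close, or fill a call up. It gives the time, the measured TCP pose, the force, the opening and the grip force at its end, in the units of the state.
- r.get_state(): the state, without advancing time (a new reading comes with each control period).
- r.snapshot(name): name is "scene" or "side" or "wrist"; returns (picture, depth): 480x640x3 uint8, red, green, blue; 480x640 float32, m along the optical axis (not along the pixel's ray), 0 where there is no reading.
- r.calibration(name): a dict with "fov_y" (degrees; the focal length in pixels is half the picture's height over the tangent of half this angle, whatever the lens; pixels are square), "cx", "cy" (the principal point, pixels), "R" (3x3) and "t" (3): a world point X has camera coordinates R X + t. Camera axes: x right, y down, z forward; pixel columns grow to the right and rows downward; lengths in m; the calibration is good to about 2 mm. A picture is of the moment at which its call begins: read the wrist's pose just before it. calibration takes no time and is no camera call; for the wrist camera it gives the pose at the moment of the call.
- r.finish_job(): hands the job in; it is judged then, once.
The state is a dict: "clock": time; "q": joint angles; "qd": joint speeds; "joint_torque": joint torques, N m; "tool_pos": TCP position; "eef_rot": TCP orientation; "contact_force": force on the tool from outside, world axes, zero at the start; "moment": the same for the moment, N m; "opening": opening from 0.0 (shut) to 1.0 (fully open); "finger_force": force on a finger pad.
Only numpy, scipy, OpenCV 4.12 (cv2) and the standard library are available. Lean on these libraries where they do the work, as an engineer would, in place of code of your own. Each camera call takes 0.05 s, during which the arm holds its last target. There are 200 camera calls.

## Working session

There is one attempt and no reset: what is moved stays moved. The work goes in short steps, Python scripts to look and compute and a tool call to move; the robot and the scene stay as the last step left them, time stands still between calls to the robot, and variables do not carry over. Pictures are saved under pics/ and viewed, at most 14 in all, crops included, and the job is handed in when it is done.

Besides the shell and the picture viewer there is one more tool, called after ">>>" as name(argument=value, ...), one argument or row to a line, values as JSON. step_arm: Moves the arm, as the interface text tells. Its arguments: {"type":"object","properties":{"increments":{"type":"array","items":{"type":"array"}},"fingers":{"type":"number"},"grip_force":{"type":"number"}},"required":["increments"]}

```bash
mkdir -p pics
cat > h.py <<'E'
import numpy as np, cv2
from plant import r
from scipy.spatial.transform import Rotation as R
def cal(n):
    c=r.calibration(n); f=240/np.tan(np.radians(c["fov_y"])/2); return f,c["cx"],c["cy"],np.array(c["R"]),np.array(c["t"])
def cloud(n):
    k=cal(n); p,d=r.snapshot(n); f,cx,cy,Rm,t=k
    v,u=np.mgrid[:480,:640]; P=np.stack([(u-cx)/f*d,(v-cy)/f*d,d],-1); W=(P-t)@Rm
    W[d<=0]=np.nan
    return p,d,W,k
def ray(k,u,v,z):
    f,cx,cy,Rm,t=k; o=-Rm.T@t; w=Rm.T@np.array([(u-cx)/f,(v-cy)/f,1]); return o+w*(z-o[2])/w[2]
def proj(k,X):
    f,cx,cy,Rm,t=k; c=Rm@np.array(X)+t; return cx+f*c[0]/c[2],cy+f*c[1]/c[2]
def save(n,p): cv2.imwrite('pics/'+n+'.png',cv2.cvtColor(p,cv2.COLOR_RGB2BGR))
def st():
    s=r.get_state(); print(s['clock'],np.round(s['tool_pos'],4),np.round(R.from_quat(s['eef_rot']).as_euler('xyz',degrees=True),2),'F',np.round(s['contact_force'],1),'op',round(s['opening'],3),'ff',np.round(s['finger_force'],1)); return s
E
python3 - <<'E'
from h import *
st()
for n in('scene','side'):
    p,d,W,k=cloud(n); save(n+'0',p); print(n,k[0],k[3].round(3).tolist(),(-k[3].T@k[4]).round(3)); np.savez('/tmp/'+n+'0.npz',p=p,W=W)
E
```

```text
0.0 [ 0.2544 -0.5702  0.2379] [-1.7989e+02  1.0000e-02  2.4060e+01] F [-0.1 -1.1  0.1] op 0.999 ff 0.0
scene 472.225530349022 [[0.742, 0.67, 0.02], [0.475, -0.503, -0.722], [-0.474, 0.546, -0.691]] [ 1.13  -0.706  0.953]
side 506.2169259240177 [[-0.839, -0.543, -0.014], [-0.36, 0.576, -0.734], [0.407, -0.611, -0.679]] [0.061 0.706 0.879]
```

View pics/scene0.png

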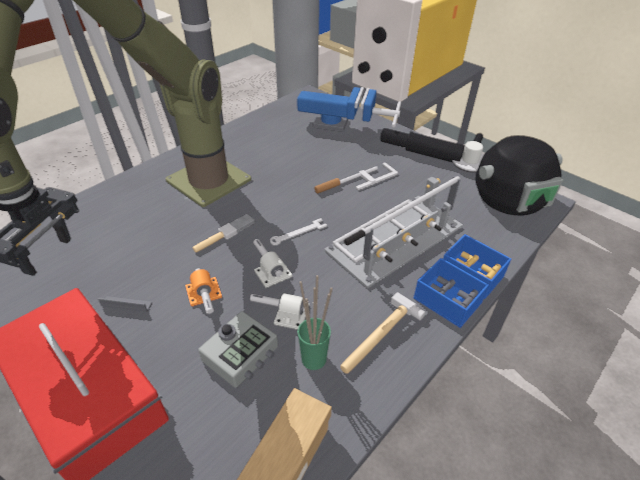

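View pics/side0.png

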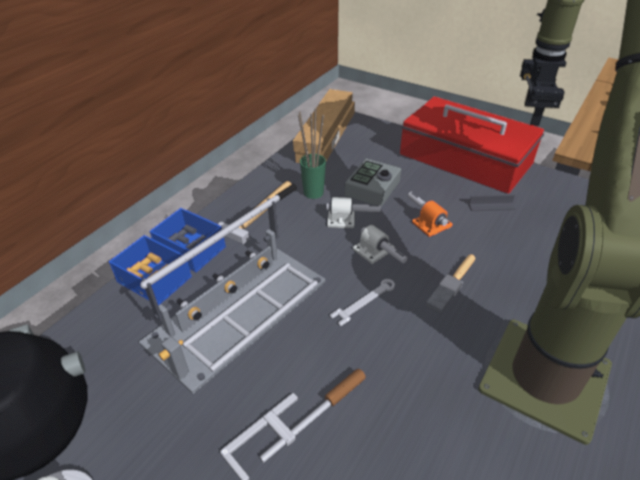

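The two views show a grey block (scene 271,265) and a white block (291,310) next to the tin. The orange decoy is at (203,290), the gauge at (240,350) and the fixture at (395,240) with the keeper up. I'll make a top-down map next.

```bash
cat > top.py <<'E'
from h import *
S=800 # px per m
def ortho(clouds,x0=.2,x1=.95,y0=-.6,y1=.4):
    H=int((x1-x0)*S);Wd=int((y1-y0)*S); im=np.zeros((H,Wd,3),np.uint8); hm=np.full((H,Wd),-1.)
    for p,W in clouds:
        m=np.isfinite(W[...,0])&(W[...,2]<.3)&(W[...,2]>-.02); X=W[m];C=p[m]
        i=((x1-X[:,0])*S).astype(int); j=((y1-X[:,1])*S).astype(int)
        o=(i>=0)&(i<H)&(j>=0)&(j<Wd); i,j,X,C=i[o],j[o],X[o],C[o]; a=np.argsort(X[:,2]); i,j,X,C=i[a],j[a],X[a],C[a]
        up=X[:,2]>hm[i,j]; im[i[up],j[up]]=C[up]; hm[i[up],j[up]]=X[up,2]
    for g in np.arange(.2,1,.1): cv2.line(im,(0,int((x1-g)*S)),(Wd,int((x1-g)*S)),(255,0,255),1)
    for g in np.arange(-.6,.4,.1): cv2.line(im,(int((y1-g)*S),0),(int((y1-g)*S),H),(255,0,255),1)
    return im,hm
if __name__=='__main__':
    c=[np.load(f'/tmp/{n}0.npz') for n in('scene','side')]
    im,hm=ortho([(a['p'],a['W']) for a in c]); save('top0',im)
    for a in c:
        W=a['W'];z=W[...,2]; p=a['p'].astype(int)
        for nm,(x,y) in dict().items(): pass
        m=(W[...,0]>.2)&(W[...,0]<.9)&(abs(W[...,1])<.5)&(z<.02)&(z>-.02); print('bench z',np.median(z[m]))
E
python3 top.py
```

```text
bench z 0.001137045944581394
bench z -0.0008351128054385091
```

View pics/top0.png

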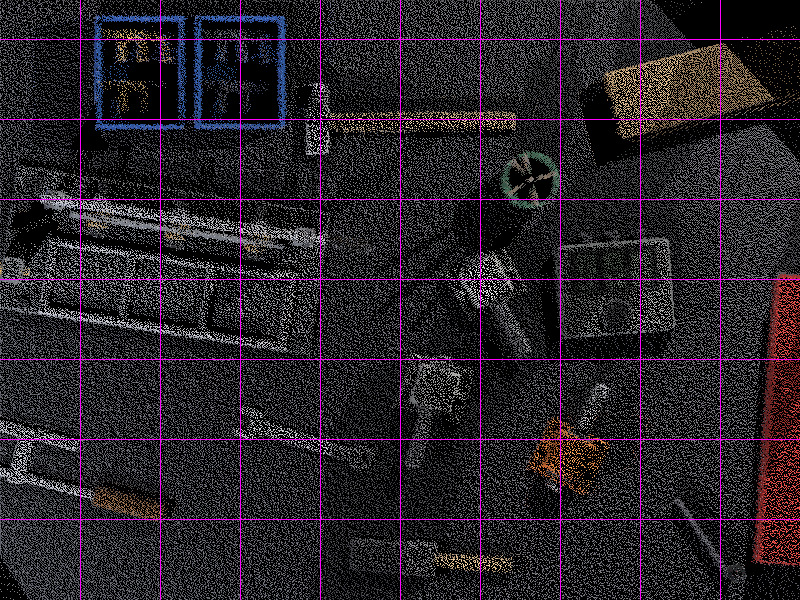

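```bash
cat >> h.py <<'E'
def blk(W,g,dz=0,yaw0=None):
    """block origin & yaw from cloud near guess g; dz = floor height"""
    z=W[...,2]-dz; X=np.c_[W[...,0].ravel(),W[...,1].ravel(),z.ravel()]; X=X[np.isfinite(X[:,0])]
    X=X[(np.hypot(X[:,0]-g[0],X[:,1]-g[1])<.14)]
    s=X[(X[:,2]>.040)&(X[:,2]<.051)&(np.hypot(X[:,0]-g[0],X[:,1]-g[1])>.045)]
    c=X[(X[:,2]>.054)&(X[:,2]<.07)&(np.hypot(X[:,0]-g[0],X[:,1]-g[1])<.045)]
    a=np.median(c[:,:2],0)
    if yaw0 is not None:
        d=s[:,:2]-a; b=np.array([-np.cos(yaw0),-np.sin(yaw0)]); s=s[abs(d@[-b[1],b[0]])<.02]; d=s[:,:2]-a; s=s[d@b>.03]
    vx,vy,_,_=cv2.fitLine(s[:,:2].astype(np.float32),cv2.DIST_HUBER,0,.001,.001).ravel()
    u=np.array([vx,vy]); m=s[:,:2].mean(0)
    if (m-a)@u>0:u=-u   # u = block +x
    n=np.array([-u[1],u[0]]); t=(c[:,:2]-a)@u; lo,hi=np.percentile(t,[1,99]); 
    lat=((c[:,:2]-a)@n); ls=np.median((s[:,:2]-a)@n); e=np.percentile((s[:,:2]-a)@u,1)
    o=a+u*(lo+hi)/2+n*ls
    print('yaw',np.degrees(np.arctan2(u[1],u[0])).round(1),'ridge len',round(hi-lo,4),'lat ridge-shaft',round((np.percentile(lat,2)+np.percentile(lat,98))/2-ls,4),'origin',o.round(4),'shaft reach',round((lo+hi)/2-e,4),'n',len(s),len(c),'zmax',X[:,2][np.hypot(X[:,0]-o[0],X[:,1]-o[1])<.03].max().round(4))
    return o,np.arctan2(u[1],u[0])
E
python3 - <<'E'
from h import *
for n in('scene','side'):
    W=np.load(f'/tmp/{n}0.npz')['W']; print(n); blk(W,(.47,-.15),0,np.radians(-19)); blk(W,(.60,-.21),0,np.radians(30))
    # fixture plate
    z=W[...,2]; m=(z>.006)&(z<.018)&(W[...,0]>.48)&(W[...,0]<.78)&(W[...,1]>-.05)&(W[...,1]<.45)
    P=W[m][:,:2].astype(np.float32); 
    im=np.zeros((300,500),np.uint8); i=((P[:,0]-.48)*1000).astype(int); j=((P[:,1]+.05)*1000).astype(int); im[i,j]=255
    im=cv2.morphologyEx(im,cv2.MORPH_CLOSE,np.ones((15,15))); im=cv2.morphologyEx(im,cv2.MORPH_OPEN,np.ones((9,9)))
    cs,_=cv2.findContours(im,0,1); c=max(cs,key=cv2.contourArea); R2=cv2.minAreaRect(c); b=cv2.boxPoints(R2)
    print(R2[1],R2[2],[(round(.48+q[1]/1000,4),round(-.05+q[0]/1000,4)) for q in b])
    # gauge / tin
    m=(z>.045)&(z<.056)&(W[...,0]>.48)&(W[...,0]<.7)&(W[...,1]>-.48)&(W[...,1]<-.28); print('gauge',np.percentile(W[m][:,0],[1,99]).round(3),np.percentile(W[m][:,1],[1,99]).round(3))
    m=(z>.064)&(z<.078)&(W[...,0]>.48)&(W[...,0]<.7)&(W[...,1]>-.48)&(W[...,1]<-.29); print('btn',np.median(W[m],0).round(4),m.sum())
    m=(z>.09)&(z<.3)&(W[...,0]>.65)&(W[...,0]<.82)&(W[...,1]>-.35)&(W[...,1]<-.15);print('tin',np.percentile(W[m],[2,50,98],axis=0).round(3).tolist())
k=cal('wrist'); s=st(); C=-k[3].T@k[4]; Rt=R.from_quat(s['eef_rot']).as_matrix()
print('cam in tool',(Rt.T@(C-s['tool_pos'])).round(4),(k[3]@Rt).round(3).tolist(),k[0])
E
```

```text
scene
yaw -17.8 ridge len 0.0524 lat ridge-shaft 0.0023 origin [ 0.4655 -0.149 ] shaft reach 0.1034 n 101 224 zmax 0.0669
yaw 27.9 ridge len 0.0563 lat ridge-shaft 0.003 origin [ 0.6003 -0.212 ] shaft reach 0.1037 n 138 283 zmax 0.0689
(397.11669921875, 182.46527099609375) 9.122897148132324 [(np.float32(0.6836), np.float32(-0.0171)), (np.float32(0.5034), np.float32(0.0119)), (np.float32(0.5664), np.float32(0.404)), (np.float32(0.7465), np.float32(0.375))]
gauge [0.534 0.648] [-0.44  -0.302]
btn [ 0.5593 -0.3734  0.0713] 105
tin [[0.692, -0.298, 0.091], [0.727, -0.265, 0.13], [0.759, -0.231, 0.251]]
side
yaw -16.1 ridge len 0.0524 lat ridge-shaft -0.0014 origin [ 0.4644 -0.1389] shaft reach 0.1004 n 135 213 zmax 0.0653
yaw 27.1 ridge len 0.0526 lat ridge-shaft 0.0013 origin [ 0.5977 -0.206 ] shaft reach 0.1028 n 97 168 zmax 0.0636
(396.4064025878906, 182.7211456298828) 8.657551765441895 [(np.float32(0.6838), np.float32(-0.0134)), (np.float32(0.5031), np.float32(0.0141)), (np.float32(0.5628), np.float32(0.406)), (np.float32(0.7434), np.float32(0.3785))]
gauge [0.532 0.645] [-0.435 -0.298]
btn [ 0.555  -0.3664  0.0689] 49
tin [[0.691, -0.295, 0.091], [0.725, -0.257, 0.135], [0.758, -0.228, 0.247]]
0.1 [ 0.2545 -0.5702  0.238 ] [-1.7991e+02  1.0000e-02  2.4060e+01] F [ 0.9  0.6 -0.1] op 1.002 ff 0.0
cam in tool [ 0.0816  0.     -0.1465] [[0.001, 1.0, -0.0], [-0.95, 0.0, -0.313], [-0.313, 0.001, 0.95]] 384.6863325450362
```

Run:
```python
from h import *
s=r.get_state(); Rt=R.from_quat(s['eef_rot']).as_matrix(); C=s['tool_pos']+Rt@[.0816,0,-.1465]
for n in('scene','side'):
    a=np.load(f'/tmp/{n}0.npz'); W=a['W']; k=cal(n); print(n,np.round(proj(k,C),0))
    T=(W-s['tool_pos'])@Rt; m=(abs(T)<.25).all(-1)&(T[...,2]<.02)
    Q=T[m]; 
    for z0 in np.arange(-.22,.02,.03):
        q=Q[(Q[:,2]>=z0)&(Q[:,2]<z0+.03)]
        if len(q)>5: print(round(z0,2),len(q),'x',np.percentile(q[:,0],[1,99]).round(3),'y',np.percentile(q[:,1],[1,99]).round(3))
p=np.load('/tmp/scene0.npz')['p']; save('grip',cv2.resize(p[150:290,0:120],None,fx=4,fy=4))
```

```text
scene [ 54. 211.]
-0.22 511 x [0.018 0.039] y [-0.027  0.032]
-0.19 589 x [0.001 0.039] y [-0.033  0.036]
-0.16 388 x [-0.002  0.037] y [-0.04   0.037]
-0.13 1410 x [-0.023  0.035] y [-0.092  0.091]
-0.1 1064 x [-0.023  0.036] y [-0.087  0.091]
-0.07 192 x [-0.01   0.034] y [-0.084  0.085]
-0.04 277 x [-0.009  0.013] y [-0.059  0.06 ]
-0.01 72 x [-0.008  0.012] y [-0.056  0.058]
side [512.  56.]
-0.22 475 x [-0.032  0.038] y [-0.041  0.003]
-0.19 459 x [-0.034  0.039] y [-0.041  0.01 ]
-0.16 416 x [-0.032  0.037] y [-0.046 -0.   ]
-0.13 683 x [-0.029  0.035] y [-0.097  0.087]
-0.1 581 x [-0.032  0.036] y [-0.097  0.082]
-0.07 170 x [-0.032  0.035] y [-0.09   0.074]
-0.04 134 x [-0.009  0.012] y [-0.067  0.057]
-0.01 56 x [-0.009  0.012] y [-0.061  0.056]
```

View pics/grip.png

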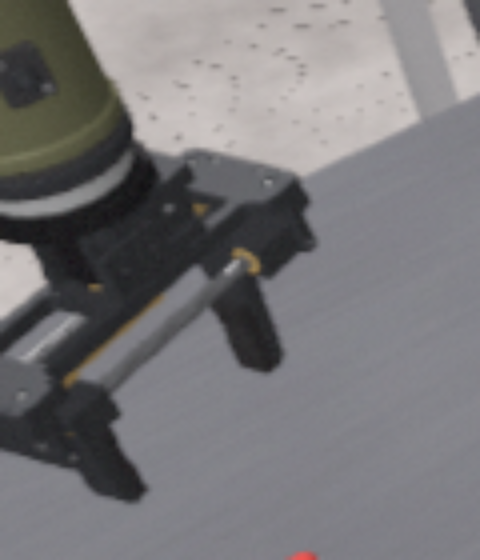

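The gripper carries no camera body. I'll move above the grey block.

>>> step_arm(
  increments=[
    [[1.8,4.2,-0.3],[0,0,-4.1]],
    [[1.8,4.2,-0.3],[0,0,-4.1]],
    [[1.8,4.2,-0.3],[0,0,-4.1]],
    [[1.8,4.2,-0.3],[0,0,-4.1]],
    [[1.8,4.2,-0.3],[0,0,-4.1]],
    [[1.8,4.2,-0.3],[0,0,-4.1]],
    [[1.8,4.2,-0.3],[0,0,-4.1]],
    [[1.8,4.2,-0.3],[0,0,-4.1]],
    [[1.8,4.2,-0.3],[0,0,-4.1]],
    [[1.8,4.2,-0.3],[0,0,-4.1]],
  ],
  fingers=1,
)

```text
clock: 1.1
tool_pos: [0.4351, -0.149, 0.2085]
eef_rot: [0.989, -0.149, -0.0, 0.0]
contact_force: [1.1, -1.0, 1.1]
opening: 0.996
finger_force: 0.0
```

Run:
```python
from h import *
s=st(); print(np.round(s['q'],2))
p,d,W,k=cloud('wrist'); save('w1',p); np.savez('/tmp/w1.npz',p=p,W=W)
z=W[...,2]; print('bench',np.median(z[abs(z)<.02]))
blk(W,(.465,-.143),0,np.radians(-17)); 
try: blk(W,(.599,-.209),0,np.radians(27.5))
except Exception as e: print(e)
```

```text
1.1 [ 0.4351 -0.149   0.2085] [ 1.7999e+02  1.0000e-02 -1.7120e+01] F [ 1.1 -1.   1.1] op 0.996 ff 0.0
[ 0.17  0.53  0.08  2.09 -0.09  0.52 -1.55]
bench 0.0006523302484398964
yaw -17.0 ridge len 0.0556 lat ridge-shaft 0.0002 origin [ 0.4643 -0.1458] shaft reach 0.1006 n 1165 3325 zmax 0.3019
yaw 28.2 ridge len 0.0238 lat ridge-shaft 0.007 origin [ 0.5828 -0.2154] shaft reach 0.086 n 1753 737 zmax 0.0649
```

View pics/w1.png

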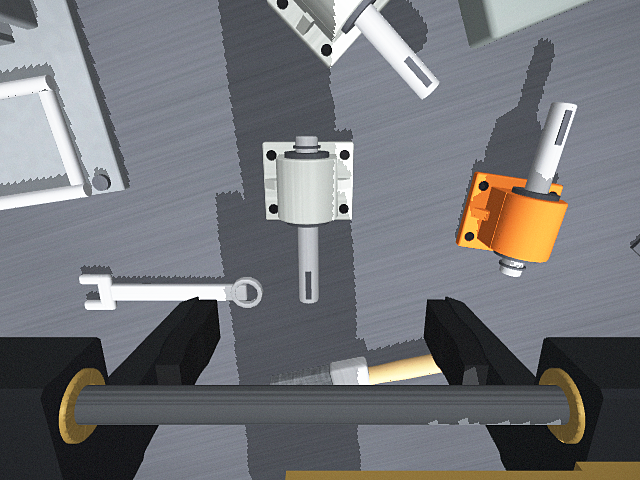

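The wrist view shows the grey block upright and square to the tool. Its foot runs from (263,142) to (353,222) and its shaft end is at (309,302). Next I'll cast rays for its position.

Run:
```python
from h import *
k=cal('wrist'); 
for u,v,z in((263,142,.01),(353,142,.01),(265,222,.01),(353,222,.01),(309,302,.045),(307,137,.04)): print(ray(k,u,v,z).round(4))
print(np.mean([ray(k,u,v,.01) for u,v in((263,142),(353,142),(265,222),(353,222))],0))
```

```text
[ 0.5129 -0.1066  0.01  ]
[ 0.4909 -0.1815  0.01  ]
[ 0.4445 -0.0849  0.01  ]
[ 0.4217 -0.163   0.01  ]
[ 0.3712 -0.1065  0.045 ]
[ 0.5071 -0.1461  0.04  ]
[ 0.46749777 -0.13400456  0.01      ]
```

Run:
```python
from h import *
a=np.load('/tmp/w1.npz'); W=a['W']; k=cal('wrist')
for u,v in((268,150),(348,150),(270,217),(348,217),(309,295),(309,190),(308,260),(293,260),(322,260)): w=W[v,u]; print(u,v,w.round(4),ray(k,u,v,w[2]).round(4))
```

```text
268 150 [ 0.5013 -0.1207  0.011 ] [ 0.5053 -0.1087  0.011 ]
348 150 [ 0.4809 -0.1872  0.012 ] [ 0.4858 -0.1755  0.012 ]
270 217 [ 0.444  -0.1021  0.0101] [ 0.4478 -0.0909  0.0101]
348 217 [ 0.4231 -0.1708  0.011 ] [ 0.4278 -0.1599  0.011 ]
309 295 [ 0.3755 -0.1192  0.0489] [ 0.3796 -0.1091  0.0489]
309 190 [ 0.466  -0.1485  0.0638] [ 0.4703 -0.1374  0.0638]
308 260 [ 0.4061 -0.128   0.0467] [ 0.4103 -0.1175  0.0467]
293 260 [ 0.3944 -0.1072  0.0004] [ 0.3983 -0.0966  0.0004]
322 260 [ 0.3861 -0.1345  0.0006] [ 0.3904 -0.1239  0.0006]
```

Run:
```python
from h import *
st(); 
for i in range(3):
    k=cal('wrist'); print((-k[3].T@k[4]).round(4))
p,d,W,k=cloud('wrist'); st(); np.savez('/tmp/w1.npz',p=p,W=W); k2=cal('wrist'); print((-k2[3].T@k2[4]).round(4))
print(W[190,309],W[150,268],W[217,348]);
```

```text
1.15 [ 0.4391 -0.139   0.2079] [-1.7965e+02  2.0000e-02 -1.6420e+01] F [1.4 5.1 0. ] op 1.002 ff 0.0
[ 0.5172 -0.1628  0.3544]
[ 0.5172 -0.1628  0.3544]
[ 0.5172 -0.1628  0.3544]
1.2 [ 0.4377 -0.1429  0.2081] [-1.7978e+02  3.0000e-02 -1.6220e+01] F [-0.3  0.4  0.3] op 0.998 ff 0.0
[ 0.516  -0.1661  0.3545]
[ 0.47003932 -0.13726233  0.06233831] [ 5.04893705e-01 -1.07007759e-01 -4.47741014e-05] [ 0.43861066 -0.16020905  0.0523832 ]
```

The arm was still settling after that move, so I'll make a still call and measure again.

>>> step_arm(
  increments=[
    [[0,0,0],[0,0,0]],
    [[0,0,0],[0,0,0]],
    [[0,0,0],[0,0,0]],
    [[0,0,0],[0,0,0]],
    [[0,0,0],[0,0,0]],
    [[0,0,0],[0,0,0]],
    [[0,0,0],[0,0,0]],
    [[0,0,0],[0,0,0]],
    [[0,0,0],[0,0,0]],
    [[0,0,0],[0,0,0]],
  ],
)

```text
clock: 2.2
tool_pos: [0.4348, -0.1507, 0.2087]
eef_rot: [0.989, -0.147, -0.0, 0.0]
contact_force: [-0.2, -0.8, 0.1]
opening: 1.002
finger_force: 0.0
```

```bash
cat >> h.py <<'E'
def foot(W,p,g,zf=.01,rad=.058):
    """fit foot rectangle: pixels whose height is in foot..top band near g -> min area rect in ground plan (foot level points)"""
    z=W[...,2]; m=(abs(z-zf)<.005)&(np.hypot(W[...,0]-g[0],W[...,1]-g[1])<rad)
    P=(W[m][:,:2]*1000).astype(np.float32); rc=cv2.minAreaRect(P); print('foot rect c',np.round(rc[0],1),'size',np.round(rc[1],1),'ang',round(rc[2],1),len(P)); return rc
E
python3 - <<'E'
from h import *
s=st(); p,d,W,k=cloud('wrist'); st(); save('w2',p); np.savez('/tmp/w2.npz',p=p,W=W)
blk(W,(.466,-.14),0,np.radians(-17)); foot(W,p,(.466,-.14))
E
```

```text
2.2 [ 0.4348 -0.1507  0.2087] [180.    -0.   -16.94] F [-0.2 -0.8  0.1] op 1.002 ff 0.0
2.25 [ 0.4348 -0.1507  0.2088] [ 1.800e+02 -1.000e-02 -1.694e+01] F [ 0.  -0.2 -0.2] op 0.999 ff 0.0
yaw -17.3 ridge len 0.0557 lat ridge-shaft 0.001 origin [ 0.4642 -0.1463] shaft reach 0.1008 n 1178 3308 zmax 0.3021
foot rect c [ 464.7 -145.4] size [80.2 69.3] ang 73.0 2332
```

>>> step_arm(
  increments=[
    [[1,0.2,-2.5],[0,0,0]],
    [[1,0.2,-2.5],[0,0,0]],
    [[1,0.1,-2.5],[0,0,0]],
    [[0,0,-2.5],[0,0,0]],
    [[0,0,-2.5],[0,0,0]],
    [[0,0,-2.5],[0,0,0]],
    [[0,0,-2],[0,0,0]],
    [[0,0,-1.5],[0,0,0]],
    [[0,0,-0.8],[0,0,0]],
    [[0,0,0],[0,0,0]],
  ],
)

```text
clock: 3.25
tool_pos: [0.4644, -0.1456, 0.015]
eef_rot: [0.989, -0.147, -0.001, -0.0]
contact_force: [0.3, -0.3, 0.1]
opening: 0.996
finger_force: 0.0
```

>>> step_arm(
  increments=[
    [[0,0,0],[0,0,0]],
    [[0,0,0],[0,0,0]],
    [[0,0,0],[0,0,0]],
    [[0,0,0],[0,0,0]],
    [[0,0,0],[0,0,0]],
    [[0,0,0],[0,0,0]],
    [[0,0,0],[0,0,0]],
    [[0,0,0],[0,0,0]],
    [[0,0,0],[0,0,0]],
    [[0,0,0],[0,0,0]],
  ],
  fingers=0.3,
  grip_force=50,
)

```text
clock: 4.25
tool_pos: [0.465, -0.1457, 0.016]
eef_rot: [0.989, -0.147, 0.0, 0.0]
contact_force: [0.0, 0.9, 4.8]
opening: 0.562
finger_force: 50.0
```

The opening of 49.5 mm matches the cheeks, so the block is gripped. I'll lift it and move to look at the fixture.

>>> step_arm(
  increments=[
    [[0,0,2],[0,0,0]],
    [[0,0,3.5],[0,0,0]],
    [[0,2,3.5],[0,0,1]],
    [[0.5,4,3],[0,0,1]],
    [[0.5,4.5,2.5],[0,0,1]],
    [[0.5,4.5,2],[0,0,1]],
    [[0.5,4.5,2],[0,0,1]],
    [[0.5,4,0],[0,0,1]],
    [[0.5,2.5,0],[0,0,1]],
    [[0.5,0.6,0],[0,0,1]],
  ],
)

```text
clock: 5.25
tool_pos: [0.4982, 0.1234, 0.1987]
eef_rot: [0.997, -0.074, -0.001, -0.001]
contact_force: [-0.2, -0.0, -7.3]
opening: 0.566
finger_force: 50.0
```

>>> step_arm(
  increments=[
    [[0,0,0],[0,0,0]],
    [[0,0,0],[0,0,0]],
    [[0,0,0],[0,0,0]],
    [[0,0,0],[0,0,0]],
    [[0,0,0],[0,0,0]],
    [[0,0,0],[0,0,0]],
    [[0,0,0],[0,0,0]],
    [[0,0,0],[0,0,0]],
    [[0,0,0],[0,0,0]],
    [[0,0,0],[0,0,0]],
  ],
)

```text
clock: 6.25
tool_pos: [0.4996, 0.1186, 0.1998]
eef_rot: [0.997, -0.078, -0.0, 0.0]
contact_force: [-0.3, -0.6, -7.2]
opening: 0.56
finger_force: 50.0
```

Run:
```python
from h import *
s=st(); p,d,W,k=cloud('wrist'); save('w3',p); np.savez('/tmp/w3.npz',p=p,W=W)
```

```text
6.25 [0.4996 0.1186 0.1998] [180.     0.    -8.94] F [-0.3 -0.6 -7.2] op 0.56 ff 50.0
```

View pics/w3.png

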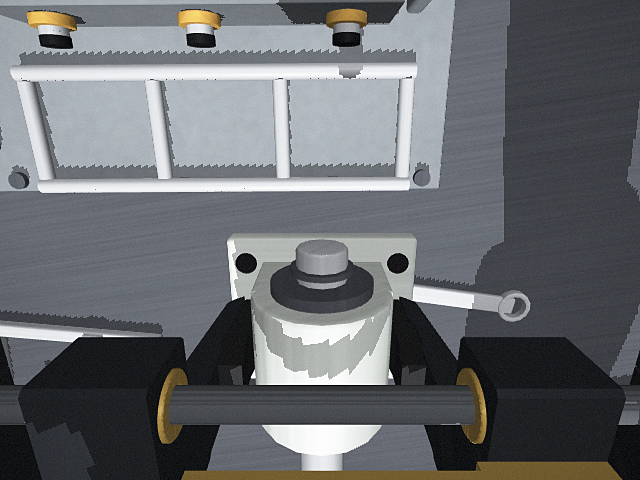

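The three nests are clear: the front rail is at row 186, the rear rail at row 72, and the cross bars are at columns 38, 158, 281 and 405. I'll fit the bars from the depth.

Run:
```python
from h import *
a=np.load('/tmp/w3.npz'); W=a['W']; z=W[...,2]
sub=W[50:200,0:450]; zz=sub[...,2]
def line(u0,u1,v0,v1):
    q=W[v0:v1,u0:u1].reshape(-1,3); q=q[(q[:,2]>.0205)&(q[:,2]<.03)]; l=cv2.fitLine(q[:,:2].astype(np.float32),cv2.DIST_HUBER,0,.001,.001).ravel(); print(len(q),np.median(q[:,2]).round(4),'c',l[2:].round(4),'ang',np.degrees(np.arctan2(l[1],l[0])).round(2)); return l
F=line(70,390,176,195); B=line(50,400,60,82)
D=[line(u0,u1,95,172) for u0,u1 in((20,60),(145,175),(270,295),(393,415))]
def inter(a,b): M=np.c_[a[:2],-b[:2]]; t=np.linalg.solve(M,b[2:]-a[2:]); return a[2:]+a[:2]*t[0]
C=[(inter(F,d),inter(B,d)) for d in D]
for i in range(3):
    pts=[*C[i],*C[i+1]]; print('nest',np.mean(pts,0).round(4))
for f,b in C: print('cross len',np.linalg.norm(f-b).round(4))
print([np.linalg.norm(C[i][0]-C[i+1][0]).round(4) for i in range(3)])
yv=F[:2]*np.sign(F[1]); print('yaw',np.degrees(np.arctan2(-yv[0],yv[1])))
q=W[200:280,380:420]
# block held in tool frame
s=r.get_state(); Rt=R.from_quat(s['eef_rot']).as_matrix(); T=(W-s['tool_pos'])@Rt
for u,v in((231,236),(412,236),(322,250)): print(u,v,T[v+3,u if u==322 else u+(3 if u<300 else -3)].round(4))
```

```text
4238 0.0236 c [0.5396 0.1903] ang 81.48
5478 0.0236 c [0.6252 0.1744] ang 81.48
1073 0.0235 c [0.6045 0.3358] ang -8.43
1050 0.0236 c [0.5893 0.2372] ang -8.32
1044 0.0236 c [0.5736 0.1398] ang -8.5
1040 0.0236 c [0.5584 0.0419] ang -8.64
nest [0.598  0.2863]
nest [0.5833 0.1882]
nest [0.5687 0.0904]
cross len 0.0871
cross len 0.0871
cross len 0.087
cross len 0.087
[np.float32(0.0999), np.float32(0.0985), np.float32(0.099)]
yaw -8.51878
231 236 [ 0.0339 -0.0362  0.0056]
412 236 [0.0337 0.0364 0.0062]
322 250 [ 0.0404  0.0001 -0.0302]
```

>>> step_arm(
  increments=[
    [[1.6,1.4,0],[0,0,0.4]],
    [[2,1.7,0],[0,0,0]],
    [[2,1.7,0],[0,0,0]],
    [[2,1.6,-2],[0,0,0]],
    [[0.8,0.6,-3],[0,0,0]],
    [[0,0,-3],[0,0,0]],
    [[0,0,-3],[0,0,0]],
    [[0,0,-1.5],[0,0,0]],
    [[0,0,0],[0,0,0]],
    [[0,0,0],[0,0,0]],
  ],
)

```text
clock: 7.3
tool_pos: [0.5843, 0.1886, 0.0755]
eef_rot: [0.997, -0.075, 0.001, -0.0]
contact_force: [0.9, -0.4, -6.6]
opening: 0.563
finger_force: 50.0
```

>>> step_arm(
  increments=[
    [[0,0,0],[0,0,0]],
    [[0,0,0],[0,0,0]],
    [[0,0,-1],[0,0,0]],
    [[0,0,-1],[0,0,0]],
    [[0,0,-1],[0,0,0]],
    [[0,0,-0.6],[0,0,0]],
    [[0,0,0],[0,0,0]],
    [[0,0,0],[0,0,0]],
    [[0,0,0],[0,0,0]],
    [[0,0,0],[0,0,0]],
  ],
)

```text
clock: 8.3
tool_pos: [0.5839, 0.1886, 0.0392]
eef_rot: [0.997, -0.075, 0.0, -0.0]
contact_force: [-0.5, 0.1, -7.0]
opening: 0.562
finger_force: 50.0
```

>>> step_arm(
  increments=[
    [[0,0,-0.3],[0,0,0]],
    [[0,0,-0.3],[0,0,0]],
    [[0,0,-0.3],[0,0,0]],
    [[0,0,-0.2],[0,0,0]],
    [[0,0,-0.1],[0,0,0]],
    [[0,0,0],[0,0,0]],
    [[0,0,0],[0,0,0]],
    [[0,0,0],[0,0,0]],
    [[0,0,0],[0,0,0]],
    [[0,0,0],[0,0,0]],
  ],
)

```text
clock: 9.3
tool_pos: [0.5834, 0.1885, 0.0281]
eef_rot: [0.997, -0.075, -0.0, -0.0]
contact_force: [-3.5, -0.8, 5.7]
opening: 0.559
finger_force: 50.0
```

The contact force rose at z = 0.028, so the block is on the nest floor. I'll release and lift, then head for the white block.

>>> step_arm(
  increments=[
    [[0,0,0],[0,0,0]],
    [[0,0,0],[0,0,0]],
    [[0,0,0],[0,0,0]],
    [[0,0,1],[0,0,0]],
    [[0,0,2],[0,0,0]],
    [[0,0,3],[0,0,0]],
    [[0,0,4],[0,0,0]],
    [[-1,-2,4],[0,0,0]],
    [[-2,-3,3],[0,0,1]],
    [[-2,-4,1],[0,0,3]],
  ],
  fingers=0.72,
)

```text
clock: 10.3
tool_pos: [0.5353, 0.0997, 0.2105]
eef_rot: [0.999, -0.037, 0.004, -0.001]
contact_force: [1.0, -1.1, -0.1]
opening: 0.716
finger_force: 0.0
```

>>> step_arm(
  increments=[
    [[-0.5,-4.6,0],[0,0,4]],
    [[-0.5,-4.6,0],[0,0,5]],
    [[0,-4.6,0],[0,0,5]],
    [[0,-4.6,0],[0,0,5]],
    [[0,-4.6,0],[0,0,5]],
    [[0,-4.6,0],[0,0,5]],
    [[0,-2,0],[0,0,3]],
    [[0,-0.6,0],[0,0,0]],
    [[0,0,0],[0,0,0]],
    [[0,0,0],[0,0,0]],
  ],
  fingers=1,
)

```text
clock: 11.3
tool_pos: [0.5239, -0.2012, 0.2069]
eef_rot: [0.971, 0.238, 0.0, -0.001]
contact_force: [-0.3, 0.2, 0.1]
opening: 1.0
finger_force: 0.0
```

>>> step_arm(
  increments=[
    [[0,0,0],[0,0,0]],
    [[0,0,0],[0,0,0]],
    [[0,0,0],[0,0,0]],
    [[0,0,0],[0,0,0]],
    [[0,0,0],[0,0,0]],
    [[0,0,0],[0,0,0]],
    [[0,0,0],[0,0,0]],
    [[0,0,0],[0,0,0]],
    [[0,0,0],[0,0,0]],
    [[0,0,0],[0,0,0]],
  ],
)

```text
clock: 12.3
tool_pos: [0.5235, -0.2035, 0.2068]
eef_rot: [0.971, 0.237, -0.0, 0.0]
contact_force: [0.9, 0.3, -0.5]
opening: 0.998
finger_force: 0.0
```

Run:
```python
from h import *
s=st(); p,d,W,k=cloud('wrist'); save('w4',p); np.savez('/tmp/w4.npz',p=p,W=W)
for g in((.60,-.209),): blk(W,g,0,np.radians(27.5)); foot(W,p,g)
Rt=R.from_quat(s['eef_rot']).as_matrix()
z=W[...,2]; m=(z>.09)&(z<.3)&(W[...,0]>.65)&(W[...,1]<-.15);print('tin',np.percentile(W[m],[1,50,99],axis=0).round(3).tolist())
```

```text
12.3 [ 0.5235 -0.2035  0.2068] [180.     0.    27.45] F [ 0.9  0.3 -0.5] op 0.998 ff 0.0
yaw 28.9 ridge len 0.0558 lat ridge-shaft -0.0007 origin [ 0.5979 -0.2075] shaft reach 0.1026 n 1388 3769 zmax 0.066
foot rect c [ 598.4 -208.5] size [70.1 80.3] ang 29.0 2486
tin [[0.69, -0.298, 0.09], [0.705, -0.267, 0.106], [0.732, -0.236, 0.154]]
```

View pics/w4.png

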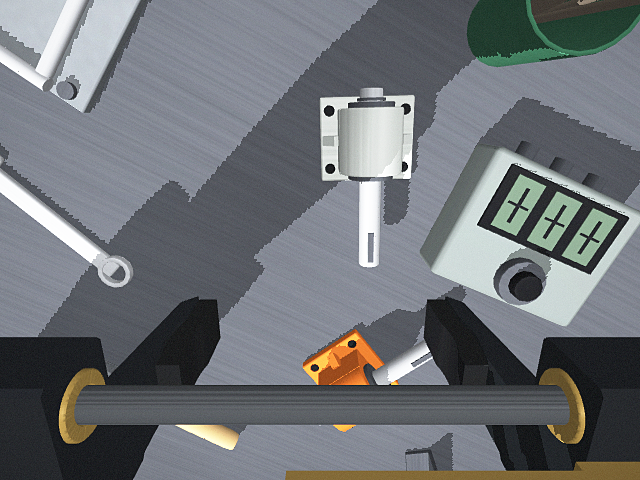

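The white block (368,137 in this view) is at (0.598, -0.2085) with yaw 29°. The tin stays about 13 mm clear of the gripper body.

>>> step_arm(
  increments=[
    [[2,-0.1,0],[0,0,0.5]],
    [[2.5,-0.2,-1],[0,0,0.5]],
    [[2.3,-0.2,-2.5],[0,0,0.5]],
    [[0.7,0,-3],[0,0,0]],
    [[0,0,-3],[0,0,0]],
    [[0,0,-3],[0,0,0]],
    [[0,0,-2.5],[0,0,0]],
    [[0,0,-1.6],[0,0,0]],
    [[0,0,-1],[0,0,0]],
    [[0,0,0],[0,0,0]],
  ],
)

```text
clock: 13.35
tool_pos: [0.5981, -0.2082, 0.0299]
eef_rot: [0.968, 0.25, -0.001, -0.0]
contact_force: [-1.1, 0.5, 0.3]
opening: 1.001
finger_force: 0.0
```

>>> step_arm(
  increments=[
    [[0,0,-0.5],[0,0,0]],
    [[0,0,-0.6],[0,0,0]],
    [[0,0,-0.4],[0,0,0]],
    [[0,0,0],[0,0,0]],
    [[0,0,0],[0,0,0]],
    [[0,0,0],[0,0,0]],
    [[0,0,0],[0,0,0]],
    [[0,0,0],[0,0,0]],
    [[0,0,0],[0,0,0]],
    [[0,0,0],[0,0,0]],
  ],
)

```text
clock: 14.35
tool_pos: [0.5986, -0.2084, 0.0158]
eef_rot: [0.968, 0.25, 0.0, 0.0]
contact_force: [0.4, -0.1, -0.4]
opening: 1.0
finger_force: 0.0
```

>>> step_arm(
  increments=[
    [[0,0,0],[0,0,0]],
    [[0,0,0],[0,0,0]],
    [[0,0,0],[0,0,0]],
    [[0,0,0],[0,0,0]],
    [[0,0,0],[0,0,0]],
    [[0,0,0],[0,0,0]],
    [[0,0,0],[0,0,0]],
    [[0,0,0],[0,0,0]],
    [[0,0,0],[0,0,0]],
    [[0,0,0],[0,0,0]],
  ],
  fingers=0.3,
  grip_force=50,
)

```text
clock: 15.35
tool_pos: [0.5985, -0.2084, 0.0157]
eef_rot: [0.968, 0.25, -0.0, -0.0]
contact_force: [-0.2, 0.5, 0.9]
opening: 0.563
finger_force: 50.0
```

>>> step_arm(
  increments=[
    [[0,0,2],[0,0,0]],
    [[0,0,3.5],[0,0,0]],
    [[-1,1.4,3.5],[0,0,-3]],
    [[-1.5,3.5,3],[0,0,-5]],
    [[-1.5,4,2.5],[0,0,-5]],
    [[-1.5,4,2],[0,0,-5]],
    [[-1.5,4,2],[0,0,-5]],
    [[-1.5,4,0],[0,0,-5]],
    [[-1.5,4,0],[0,0,-5]],
    [[-0.7,2,0],[0,0,-4.5]],
  ],
)

```text
clock: 16.35
tool_pos: [0.4886, 0.0651, 0.2001]
eef_rot: [0.997, -0.073, -0.002, -0.001]
contact_force: [-0.0, 0.5, -6.1]
opening: 0.561
finger_force: 50.0
```

>>> step_arm(
  increments=[
    [[0,0,0],[0,0,0]],
    [[0,0,0],[0,0,0]],
    [[0,0,0],[0,0,0]],
    [[0,0,0],[0,0,0]],
    [[0,0,0],[0,0,0]],
    [[0,0,0],[0,0,0]],
    [[0,0,0],[0,0,0]],
    [[0,0,0],[0,0,0]],
    [[0,0,0],[0,0,0]],
    [[0,0,0],[0,0,0]],
  ],
)

```text
clock: 17.35
tool_pos: [0.4916, 0.0606, 0.2008]
eef_rot: [0.997, -0.074, 0.0, 0.0]
contact_force: [0.2, 0.7, -6.7]
opening: 0.56
finger_force: 50.0
```

Run:
```python
from h import *
s=st(); p,d,W,k=cloud('wrist'); save('w5',p); np.savez('/tmp/w5.npz',p=p,W=W)
foot(W,p,(.5833,.1882),.022); print(proj(k,(.5687,.0904,.012)),proj(k,(.5833,.1882,.022)))
z=W[...,2]; m=(z>.01)&(z<.015); 
try: blk(W,(.5833,.1882),.012,np.radians(-8.5))
except Exception as e: print(e)
```

```text
17.35 [0.4916 0.0606 0.2008] [180.    -0.    -8.54] F [ 0.2  0.7 -6.7] op 0.56 ff 50.0
foot rect c [583.1 188.8] size [112.   99.4] ang 81.5 6874
(np.float64(272.4242426567773), np.float64(130.1038022602806)) (np.float64(148.97154537750058), np.float64(130.51951803884467))
yaw -10.6 ridge len 0.0558 lat ridge-shaft 0.0044 origin [0.5817 0.1831] shaft reach 0.1008 n 1570 4335 zmax 0.0659
```

View pics/w5.png

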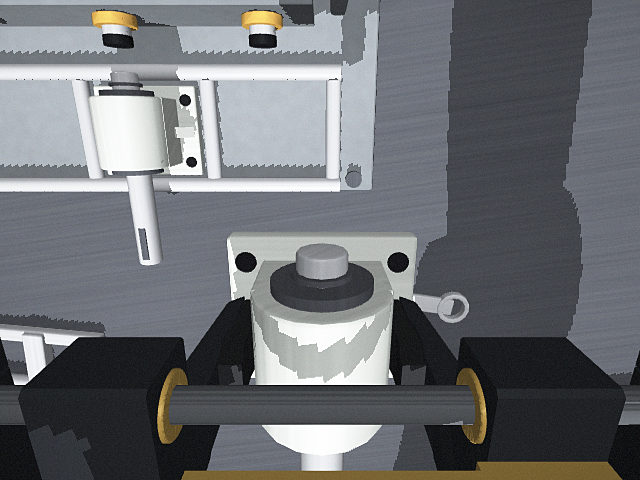

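The grey block sits in the middle nest. Now the white block goes into the right nest.

>>> step_arm(
  increments=[
    [[1.5,0.6,0],[0,0,0]],
    [[2,0.8,0],[0,0,0]],
    [[2,0.8,0],[0,0,0]],
    [[1.6,0.6,-2],[0,0,0]],
    [[0.6,0.2,-3],[0,0,0]],
    [[0,0,-3],[0,0,0]],
    [[0,0,-3],[0,0,0]],
    [[0,0,-1.5],[0,0,0]],
    [[0,0,0],[0,0,0]],
    [[0,0,0],[0,0,0]],
  ],
)

```text
clock: 18.4
tool_pos: [0.5693, 0.0906, 0.0765]
eef_rot: [0.997, -0.075, 0.001, -0.0]
contact_force: [0.4, -0.2, -6.8]
opening: 0.563
finger_force: 50.0
```

>>> step_arm(
  increments=[
    [[0,0,0],[0,0,0]],
    [[0,0,0],[0,0,0]],
    [[0,0,-1],[0,0,0]],
    [[0,0,-1],[0,0,0]],
    [[0,0,-1],[0,0,0]],
    [[0,0,-0.6],[0,0,0]],
    [[0,0,0],[0,0,0]],
    [[0,0,0],[0,0,0]],
    [[0,0,0],[0,0,0]],
    [[0,0,0],[0,0,0]],
  ],
)

```text
clock: 19.4
tool_pos: [0.5689, 0.0906, 0.0401]
eef_rot: [0.997, -0.075, 0.0, -0.0]
contact_force: [-0.3, -1.2, -6.0]
opening: 0.561
finger_force: 50.0
```

>>> step_arm(
  increments=[
    [[0,0,-0.3],[0,0,0]],
    [[0,0,-0.3],[0,0,0]],
    [[0,0,-0.3],[0,0,0]],
    [[0,0,-0.2],[0,0,0]],
    [[0,0,-0.1],[0,0,0]],
    [[0,0,-0.1],[0,0,0]],
    [[0,0,0],[0,0,0]],
    [[0,0,0],[0,0,0]],
    [[0,0,0],[0,0,0]],
    [[0,0,0],[0,0,0]],
  ],
)

```text
clock: 20.4
tool_pos: [0.5684, 0.0905, 0.0277]
eef_rot: [0.997, -0.075, -0.0, -0.0]
contact_force: [-3.1, -0.7, 5.8]
opening: 0.56
finger_force: 50.0
```

It is seated with the same contact signature. I'll release, rise and look at the keeper.

>>> step_arm(
  increments=[
    [[0,0,0],[0,0,0]],
    [[0,0,0],[0,0,0]],
    [[0,0,0],[0,0,0]],
    [[0,0,1],[0,0,0]],
    [[0,0,2],[0,0,0]],
    [[0,0,3],[0,0,0]],
    [[0,0,4],[0,0,0]],
    [[-1,-1,4],[0,0,0]],
    [[-2,-3,3],[0,0,0]],
    [[-2,-3,3],[0,0,0]],
  ],
  fingers=0.72,
)

```text
clock: 21.4
tool_pos: [0.5183, 0.0203, 0.2288]
eef_rot: [0.997, -0.074, 0.001, -0.0]
contact_force: [0.1, -1.2, 0.4]
opening: 0.719
finger_force: 0.0
```

>>> step_arm(
  increments=[
    [[-1,-2,3],[0,0,0]],
    [[0,0,2],[0,0,0]],
    [[0,0,0],[0,0,0]],
    [[0,0,0],[0,0,0]],
    [[0,0,0],[0,0,0]],
    [[0,0,0],[0,0,0]],
    [[0,0,0],[0,0,0]],
    [[0,0,0],[0,0,0]],
    [[0,0,0],[0,0,0]],
    [[0,0,0],[0,0,0]],
  ],
)

```text
clock: 22.4
tool_pos: [0.5085, 0.0006, 0.2766]
eef_rot: [0.997, -0.075, -0.0, 0.0]
contact_force: [0.0, -0.1, 0.3]
opening: 0.718
finger_force: 0.0
```

Run:
```python
from h import *
s=st(); p,d,W,k=cloud('wrist'); save('w6',p); np.savez('/tmp/w6.npz',p=p,W=W)
O=np.array([.5833,.1882,0]); ya=np.radians(-8.52); Rf=np.array([[np.cos(ya),-np.sin(ya),0],[np.sin(ya),np.cos(ya),0],[0,0,1]])
F=(W-O)@Rf; np.save('/tmp/F.npy',F)
m=(F[...,2]>.14)&(F[...,2]<.23)&(F[...,1]<-.1)&(F[...,1]>-.26)&(F[...,0]>0)&(F[...,0]<.16)
print(m.sum()); 
for lo in np.arange(-.26,-.1,.02):
    q=m&(F[...,1]>=lo)&(F[...,1]<lo+.02)
    if q.sum()>20: print(round(lo,2),q.sum(),'x',np.percentile(F[q][:,0],[2,50,98]).round(4),'z',np.percentile(F[q][:,2],[2,50,98]).round(4),'rgb',np.median(p[q],0))
for g in((.5833,.1882),(.5687,.0904)):
    try: blk(W,g,.012,np.radians(-8.5))
    except Exception as e: print(e)
```

```text
22.4 [0.5085 0.0006 0.2766] [ 1.7999e+02  2.0000e-02 -8.5500e+00] F [ 0.  -0.1  0.3] op 0.718 ff 0.0
5918
-0.26 56 x [0.0867 0.0909 0.095 ] z [0.1796 0.1866 0.1882] rgb [35.  34.5 33.5]
-0.24 882 x [0.0859 0.09   0.0949] z [0.1795 0.1866 0.1895] rgb [39. 38. 39.]
-0.22 881 x [0.0859 0.09   0.0948] z [0.1795 0.1867 0.1894] rgb [39. 38. 39.]
-0.2 836 x [0.0859 0.0903 0.0951] z [0.1796 0.1861 0.189 ] rgb [40. 39. 40.]
-0.18 1062 x [0.0838 0.0897 0.0954] z [0.144  0.1844 0.1873] rgb [112.  114.  118.5]
-0.16 734 x [0.0879 0.0913 0.0954] z [0.1792 0.1851 0.1874] rgb [242. 243. 246.]
-0.14 732 x [0.0878 0.0912 0.0954] z [0.1792 0.1853 0.1876] rgb [240. 241. 244.]
-0.12 735 x [0.0878 0.0912 0.0954] z [0.179  0.1852 0.1876] rgb [239. 241. 243.]
yaw -8.3 ridge len 0.0553 lat ridge-shaft 0.0016 origin [0.5822 0.1857] shaft reach 0.1009 n 990 2506 zmax 0.0658
yaw -8.6 ridge len 0.0559 lat ridge-shaft 0.0015 origin [0.5681 0.0885] shaft reach 0.103 n 972 2560 zmax 0.333
```

View pics/w6.png

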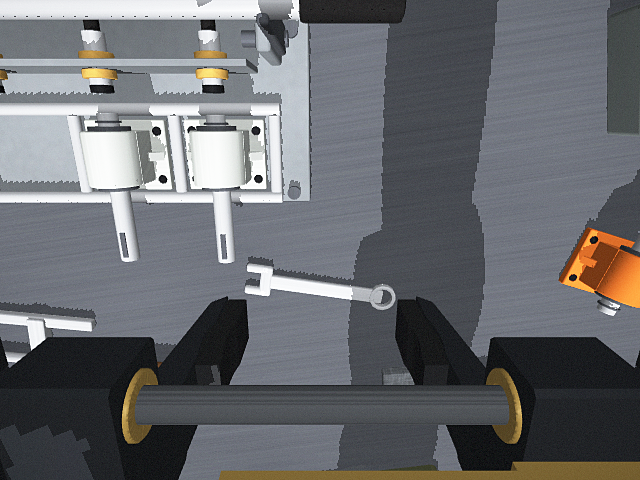

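Both blocks are seated square in their nests. The sleeve (350,10) is at about fixture x 0.095 and z 0.179, so the keeper angle is about 1.57. I'll turn the tool by 90° and go above the sleeve.

>>> step_arm(
  increments=[
    [[0,0,0],[0,0,5]],
    [[1,-0.4,0],[0,0,8.5]],
    [[1.5,-0.4,0],[0,0,8.5]],
    [[1.8,-0.5,0],[0,0,8.5]],
    [[1.8,-0.5,0],[0,0,8.5]],
    [[1.8,-0.5,0],[0,0,8.5]],
    [[1.8,-0.5,0],[0,0,8.5]],
    [[1.8,-0.5,0],[0,0,8.5]],
    [[1.4,-0.3,0],[0,0,8.5]],
    [[0.8,-0.2,0],[0,0,8.5]],
  ],
  fingers=0.72,
)

```text
clock: 23.45
tool_pos: [0.6466, -0.0381, 0.2764]
eef_rot: [0.803, 0.597, 0.0, 0.0]
contact_force: [0.4, -0.5, 0.6]
opening: 0.72
finger_force: 0.0
```

>>> step_arm(
  increments=[
    [[0,0,0],[0,0,8.5]],
    [[0,0,0],[0,0,0]],
    [[0,0,0],[0,0,0]],
    [[0,0,0],[0,0,0]],
    [[0,0,0],[0,0,0]],
    [[0,0,0],[0,0,0]],
    [[0,0,0],[0,0,0]],
    [[0,0,0],[0,0,0]],
    [[0,0,0],[0,0,0]],
    [[0,0,0],[0,0,0]],
  ],
)

```text
clock: 24.45
tool_pos: [0.6456, -0.0374, 0.2768]
eef_rot: [0.758, 0.652, 0.0, 0.0]
contact_force: [0.0, 0.2, -0.1]
opening: 0.72
finger_force: 0.0
```

Run:
```python
from h import *
s=st(); p,d,W,k=cloud('wrist'); save('w7',p)
O=np.array([.5833,.1882,0]); ya=np.radians(-8.52); Rf=np.array([[np.cos(ya),-np.sin(ya),0],[np.sin(ya),np.cos(ya),0],[0,0,1]])
F=(W-O)@Rf; T=(s['tool_pos']-O)@Rf; print('tool in fixture',T.round(4))
dark=(p.max(-1)<75)
m=(F[...,2]>.15)&(F[...,2]<.2)&(F[...,1]<-.17)&(F[...,1]>-.26)&(F[...,0]>.05)&(F[...,0]<.13)&dark
print(m.sum(),np.percentile(F[m],[1,50,99],axis=0).round(4).tolist())
```

```text
24.45 [ 0.6456 -0.0374  0.2768] [180.    -0.    81.45] F [ 0.   0.2 -0.1] op 0.72 ff 0.0
tool in fixture [ 0.095  -0.2139  0.2768]
2219 [[0.0862, -0.2405, 0.18], [0.095, -0.2114, 0.187], [0.1037, -0.1848, 0.1895]]
```

View pics/w7.png

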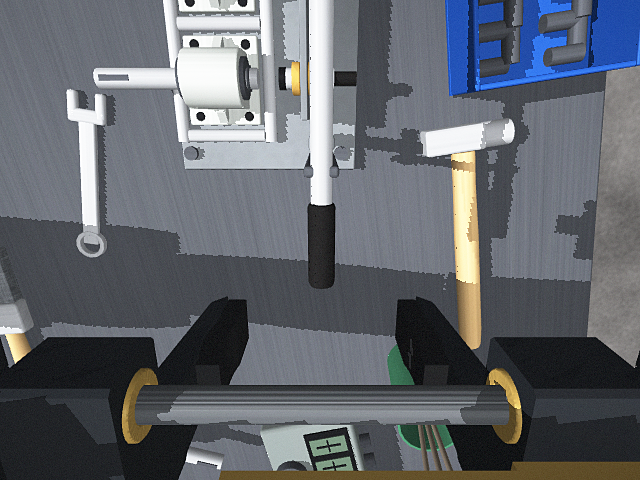

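The sleeve (321,245) lies exactly under the fingers. I'll descend and grip it.

>>> step_arm(
  increments=[
    [[0,0,-1],[0,0,0]],
    [[0,0,-2],[0,0,0]],
    [[0,0,-2.5],[0,0,0]],
    [[0,0,-2.5],[0,0,0]],
    [[0,0,-2],[0,0,0]],
    [[0,0,-1.2],[0,0,0]],
    [[0,0,-0.5],[0,0,0]],
    [[0,0,0],[0,0,0]],
    [[0,0,0],[0,0,0]],
    [[0,0,0],[0,0,0]],
  ],
)

```text
clock: 25.5
tool_pos: [0.6463, -0.0374, 0.1609]
eef_rot: [0.758, 0.652, 0.001, 0.001]
contact_force: [-0.1, 0.0, -0.1]
opening: 0.715
finger_force: 0.0
```

>>> step_arm(
  increments=[
    [[0,0,0],[0,0,0]],
    [[0,0,0],[0,0,0]],
    [[0,0,0],[0,0,0]],
    [[0,0,0],[0,0,0]],
    [[0,0,0],[0,0,0]],
    [[0,0,0],[0,0,0]],
    [[0,0,0],[0,0,0]],
    [[0,0,0],[0,0,0]],
    [[0,0,0],[0,0,0]],
    [[0,0,0],[0,0,0]],
  ],
  fingers=0,
  grip_force=20,
)

```text
clock: 26.5
tool_pos: [0.6455, -0.0374, 0.1598]
eef_rot: [0.758, 0.652, -0.0, -0.0]
contact_force: [-0.6, 0.4, 2.4]
opening: 0.192
finger_force: 19.6
```

The 17 mm opening matches the sleeve. I'll swing it along the arc, 4.5° per row.

>>> step_arm(
  increments=[
    [[-0.74,0.11,-0.03],[0,0,0]],
    [[-0.73,0.11,-0.09],[0,0,0]],
    [[-0.72,0.11,-0.15],[0,0,0]],
    [[-0.71,0.11,-0.2],[0,0,0]],
    [[-0.69,0.1,-0.26],[0,0,0]],
    [[-0.67,0.1,-0.31],[0,0,0]],
    [[-0.64,0.1,-0.37],[0,0,0]],
    [[-0.61,0.09,-0.41],[0,0,0]],
    [[-0.58,0.09,-0.46],[0,0,0]],
    [[-0.54,0.08,-0.51],[0,0,0]],
  ],
)

```text
clock: 27.5
tool_pos: [0.5837, -0.0277, 0.1329]
eef_rot: [0.758, 0.652, 0.004, 0.003]
contact_force: [8.0, -1.7, -1.8]
opening: 0.182
finger_force: 19.9
```

>>> step_arm(
  increments=[
    [[-0.5,0.07,-0.55],[0,0,0]],
    [[-0.46,0.07,-0.59],[0,0,0]],
    [[-0.41,0.06,-0.62],[0,0,0]],
    [[-0.36,0.05,-0.65],[0,0,0]],
    [[-0.31,0.05,-0.68],[0,0,0]],
    [[-0.26,0.04,-0.7],[0,0,0]],
    [[-0.2,0.03,-0.72],[0,0,0]],
    [[-0.14,0.02,-0.73],[0,0,0]],
    [[-0.09,0.01,-0.74],[0,0,0]],
    [[-0.03,0,-0.75],[0,0,0]],
  ],
)

```text
clock: 28.5
tool_pos: [0.5519, -0.023, 0.0646]
eef_rot: [0.758, 0.653, 0.0, 0.0]
contact_force: [2.7, 0.5, 10.6]
opening: 0.167
finger_force: 20.0
```

>>> step_arm(
  increments=[
    [[0,0,0],[0,0,0]],
    [[0,0,0],[0,0,0]],
    [[0,0,0],[0,0,0]],
    [[0,0,0],[0,0,0]],
    [[0,0,0],[0,0,0]],
    [[0,0,0],[0,0,0]],
    [[0,0,0],[0,0,0]],
    [[0,0,0],[0,0,0]],
    [[0,0,0],[0,0,0]],
    [[0,0,0],[0,0,0]],
  ],
)

```text
clock: 29.5
tool_pos: [0.5517, -0.023, 0.0636]
eef_rot: [0.758, 0.653, 0.0, -0.0]
contact_force: [5.9, 0.3, -4.0]
opening: 0.165
finger_force: 20.0
```

```bash
cat >> h.py <<'E'
O=np.array([.5833,.1882,0]); ya=np.radians(-8.52); Rf=np.array([[np.cos(ya),-np.sin(ya),0],[np.sin(ya),np.cos(ya),0],[0,0,1]])
def keeper(W):
    F=(W-O)@Rf
    for lo,hi in((-.17,-.13),(-.12,-.08),(-.07,-.03),(-.02,.02),(.03,.07),(.08,.14),(.15,.18)):
        m=(F[...,2]>.078)&(F[...,2]<.13)&(F[...,1]>lo)&(F[...,1]<hi)&(abs(F[...,0])<.03)
        if m.sum()>20: print(lo,m.sum(),'x',np.percentile(F[m][:,0],[2,50,98]).round(4),'z',np.percentile(F[m][:,2],[50,95,99]).round(4))
E
python3 - <<'E'
from h import *
s=st(); print('tool fix',((s['tool_pos']-O)@Rf).round(4))
for n in('wrist','scene','side'):
    p,d,W,k=cloud(n); print(n); keeper(W)
    if n=='scene': save('s2',p)
E
```

```text
29.5 [ 0.5517 -0.023   0.0636] [-1.7998e+02 -4.0000e-02  8.1470e+01] F [ 5.9  0.3 -4. ] op 0.165 ff 20.0
tool fix [ 0.     -0.2135  0.0636]
wrist
-0.17 9126 x [-0.0061  0.0031  0.0284] z [0.0995 0.1037 0.1046]
-0.12 3595 x [-0.0063  0.0004  0.0069] z [0.099  0.1007 0.1012]
scene
-0.12 64 x [-0.0055  0.0023  0.0109] z [0.0979 0.1021 0.1031]
-0.07 58 x [-0.0058  0.0036  0.0072] z [0.0988 0.1032 0.1043]
-0.02 58 x [-0.0063  0.0027  0.016 ] z [0.0982 0.102  0.1023]
0.03 55 x [-0.0044  0.0021  0.0074] z [0.0979 0.1024 0.1034]
0.08 76 x [-0.0068  0.0033  0.0077] z [0.0989 0.1031 0.1043]
0.15 74 x [-0.0023  0.0117  0.0277] z [0.0975 0.1043 0.1055]
side
-0.17 160 x [-0.0074  0.0007  0.0287] z [0.0963 0.102  0.1033]
-0.12 105 x [-0.0072 -0.0032  0.0056] z [0.0964 0.0997 0.1001]
-0.07 109 x [-0.0076 -0.0032  0.0048] z [0.0962 0.1    0.101 ]
-0.02 120 x [-0.0077 -0.0032  0.0058] z [0.0966 0.1003 0.1008]
0.03 124 x [-0.008  -0.0033  0.0053] z [0.0963 0.0996 0.1008]
0.08 212 x [-0.0071 -0.0032  0.0063] z [0.0963 0.1    0.1007]
0.15 180 x [-0.0066  0.0005  0.0282] z [0.097  0.1019 0.1037]
```

The bar top is at 0.1005, so it stopped on the detent ball at about 0.10 rad while the grip slid. I'll let go and press it down from above with shut fingertips.

>>> step_arm(
  increments=[
    [[0,0,0],[0,0,0]],
    [[0,0,0],[0,0,0]],
    [[0,0,0],[0,0,0]],
    [[0,0,1],[0,0,0]],
    [[0,0,2],[0,0,0]],
    [[0,0,2.5],[0,0,0]],
    [[0,0,1.5],[0,0,0]],
    [[0,0,0],[0,0,0]],
    [[0,0,0],[0,0,0]],
    [[0,0,0],[0,0,0]],
  ],
  fingers=0.45,
)

```text
clock: 30.65
tool_pos: [0.5509, -0.0235, 0.1338]
eef_rot: [0.758, 0.652, -0.001, -0.001]
contact_force: [-0.5, -1.0, 0.3]
opening: 0.446
finger_force: 0.0
```

>>> step_arm(
  increments=[
    [[0,0,0],[0,0,0]],
    [[0,0,0],[0,0,0]],
    [[0,0,0],[0,0,0]],
    [[0,0,0],[0,0,0]],
    [[0,0,0],[0,0,0]],
    [[0,0,0],[0,0,0]],
    [[0,0,0],[0,0,0]],
    [[0,0,-0.5],[0,0,0]],
    [[0,0,-1],[0,0,0]],
    [[0,0,-0.6],[0,0,0]],
  ],
  fingers=0,
)

```text
clock: 31.65
tool_pos: [0.5511, -0.0235, 0.1124]
eef_rot: [0.758, 0.652, -0.0, -0.0]
contact_force: [-0.3, 0.3, 0.4]
opening: 0.008
finger_force: 0.0
```

>>> step_arm(
  increments=[
    [[0,0,-0.3],[0,0,0]],
    [[0,0,-0.3],[0,0,0]],
    [[0,0,-0.3],[0,0,0]],
    [[0,0,-0.3],[0,0,0]],
    [[0,0,-0.3],[0,0,0]],
    [[0,0,-0.3],[0,0,0]],
    [[0,0,-0.3],[0,0,0]],
    [[0,0,0],[0,0,0]],
    [[0,0,0],[0,0,0]],
    [[0,0,0],[0,0,0]],
  ],
)

```text
clock: 32.65
tool_pos: [0.5518, -0.0235, 0.0932]
eef_rot: [0.758, 0.652, 0.0, 0.0]
contact_force: [-2.7, 0.5, 9.5]
opening: 0.003
finger_force: 4.1
```

>>> step_arm(
  increments=[
    [[0,0,-0.2],[0,0,0]],
    [[0,0,-0.2],[0,0,0]],
    [[0,0,0],[0,0,0]],
    [[0,0,0],[0,0,0]],
    [[0,0,0.4],[0,0,0]],
    [[0,0,1],[0,0,0]],
    [[0,0,2],[0,0,0]],
    [[0,0,3],[0,0,0]],
    [[-1,0,3],[0,0,0]],
    [[-1,0,2],[0,0,0]],
  ],
)

```text
clock: 33.65
tool_pos: [0.5325, -0.0234, 0.2044]
eef_rot: [0.758, 0.652, 0.001, 0.001]
contact_force: [0.5, -0.6, 0.7]
opening: 0.006
finger_force: 0.0
```

Run:
```python
from h import *
s=st(); 
for n in('scene','side'):
    p,d,W,k=cloud(n); print(n); keeper(W)
    if n=='scene': save('s3',p)
    for g in((.5833,.1882),(.5687,.0904)):
        try: blk(W,g,.012,np.radians(-8.5))
        except Exception as e: print(e)
    m=(W[...,2]>.064)&(W[...,2]<.078)&(W[...,0]>.5)&(W[...,0]<.6)&(W[...,1]>-.42)&(W[...,1]<-.33); print('btn',np.median(W[m],0).round(4),np.percentile(W[m],[2,98],axis=0).round(4).tolist())
```

```text
33.65 [ 0.5325 -0.0234  0.2044] [ 1.7984e+02 -4.0000e-02  8.1440e+01] F [ 0.5 -0.6  0.7] op 0.006 ff 0.0
scene
-0.17 102 x [-0.0055  0.0054  0.0286] z [0.091  0.0968 0.0988]
-0.12 67 x [-0.0146  0.002   0.0081] z [0.0896 0.0928 0.0936]
-0.07 60 x [-0.0068  0.0022  0.0061] z [0.0894 0.0933 0.0954]
-0.02 61 x [-0.0082  0.0018  0.0075] z [0.0891 0.0922 0.0936]
0.03 53 x [-0.0058  0.0025  0.0071] z [0.0899 0.0941 0.0949]
0.08 75 x [-0.005   0.0026  0.007 ] z [0.0897 0.0934 0.0942]
0.15 72 x [-0.0047  0.0107  0.0285] z [0.0914 0.0974 0.0993]
yaw -7.0 ridge len 0.0527 lat ridge-shaft -0.0012 origin [0.5837 0.1859] shaft reach 0.1045 n 83 122 zmax 0.0833
yaw -8.3 ridge len 0.0557 lat ridge-shaft 0.0011 origin [0.5691 0.0874] shaft reach 0.1057 n 86 134 zmax 0.0823
btn [ 0.5586 -0.3733  0.071 ] [[0.5437, -0.3899, 0.0641], [0.5719, -0.3578, 0.0748]]
side
-0.17 149 x [-0.0075  0.0004  0.0278] z [0.0886 0.0947 0.0955]
-0.12 97 x [-0.0081 -0.0032  0.0051] z [0.0879 0.0912 0.0919]
-0.07 110 x [-0.0078 -0.0035  0.0053] z [0.0876 0.0912 0.0923]
-0.02 118 x [-0.0079 -0.0027  0.0056] z [0.0875 0.0913 0.0924]
0.03 127 x [-0.0075 -0.0032  0.0051] z [0.088  0.0917 0.0926]
0.08 207 x [-0.0076 -0.003   0.0056] z [0.0876 0.0912 0.0921]
0.15 173 x [-0.0069 -0.0003  0.029 ] z [0.0891 0.095  0.0962]
yaw -9.2 ridge len 0.0526 lat ridge-shaft -0.0004 origin [0.5814 0.1915] shaft reach 0.1008 n 177 235 zmax 0.0819
yaw -10.2 ridge len 0.0537 lat ridge-shaft 0.0001 origin [0.5663 0.093 ] shaft reach 0.1021 n 162 203 zmax 0.0804
btn [ 0.5561 -0.3678  0.0692] [[0.5459, -0.379, 0.0641], [0.5669, -0.3585, 0.0735]]
```

The bar top is now at about 0.092, 8.5 mm lower, so the keeper is shut and both blocks are still seated. I'll turn the tool back and go in front of the right-nest shaft with the fingers shut.

>>> step_arm(
  increments=[
    [[-0.8,0.5,0],[0,0,-5]],
    [[-1,1.4,0],[0,0,-8.5]],
    [[-1,1.6,0],[0,0,-8.5]],
    [[-1,1.6,0],[0,0,-8.5]],
    [[-1,1.6,-0.4],[0,0,-8.5]],
    [[-1,1.6,-1],[0,0,-8.5]],
    [[-1,1.6,-1],[0,0,-8.5]],
    [[-1,1.6,-1],[0,0,-8.5]],
    [[-0.6,1.2,-1],[0,0,-8.5]],
    [[-0.3,0.5,-1],[0,0,-8.5]],
  ],
  fingers=0,
)

```text
clock: 34.75
tool_pos: [0.4442, 0.11, 0.1473]
eef_rot: [1.0, -0.002, -0.0, 0.0]
contact_force: [-0.6, 0.2, -0.2]
opening: 0.002
finger_force: 0.0
```

>>> step_arm(
  increments=[
    [[0,0,0],[0,0,-8.5]],
    [[0,0,0],[0,0,0]],
    [[0,0,0],[0,0,0]],
    [[0,0,0],[0,0,0]],
    [[0,0,0],[0,0,0]],
    [[0,0,0],[0,0,0]],
    [[0,0,0],[0,0,0]],
    [[0,0,0],[0,0,0]],
    [[0,0,0],[0,0,0]],
    [[0,0,0],[0,0,0]],
  ],
)

```text
clock: 35.75
tool_pos: [0.4447, 0.1086, 0.1486]
eef_rot: [0.997, -0.074, 0.0, 0.0]
contact_force: [-0.5, -0.0, -1.2]
opening: 0.006
finger_force: 0.0
```

```bash
cat >> h.py <<'E'
def shaft(W,yf):
    "shaft face x, lateral centre & top z in fixture frame near fixture y=yf"
    F=(W-O)@Rf; m=(F[...,2]>.048)&(F[...,2]<.064)&(abs(F[...,1]-yf)<.016)&(F[...,0]<-.04)&(F[...,0]>-.125)
    q=F[m]; print('shaft',yf,len(q),'face x',np.percentile(q[:,0],[.5,2]).round(4),'y',np.percentile(q[:,1],[1,50,99]).round(4),'z',np.percentile(q[:,2],[50,98]).round(4))
def tf():
    s=st(); T=(s['tool_pos']-O)@Rf; f=np.array(s['contact_force'])@Rf; print('tool fix',T.round(4),'F fix',f.round(1)); return T
E
python3 - <<'E'
from h import *
tf(); p,d,W,k=cloud('wrist'); save('w8',p)
shaft(W,0); shaft(W,-.1)
F=(W-O)@Rf; m=(F[...,0]<-.11)&(F[...,0]>-.22)&(F[...,1]>-.2)&(F[...,1]<.05); q=F[m]; q=q[(q[:,2]<.04)]; print('max h in front',np.percentile(q[:,2],[50,99,99.9]).round(4))
E
```

```text
35.75 [0.4447 0.1086 0.1486] [180.    -0.    -8.54] F [-0.5 -0.  -1.2] op 0.006 ff 0.0
tool fix [-0.1253 -0.0993  0.1486] F fix [-0.5 -0.1 -1.2]
shaft 0 3133 face x [-0.1019 -0.1007] y [-0.0087 -0.0027  0.0078] z [0.0579 0.0606]
shaft -0.1 3037 face x [-0.1036 -0.1025] y [-0.1075 -0.099  -0.09  ] z [0.058  0.0607]
max h in front [0.0006 0.0088 0.0097]
```

View pics/w8.png

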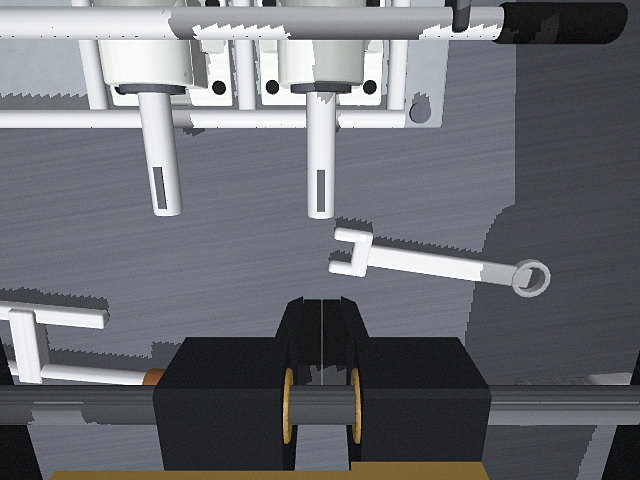

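>>> step_arm(
  increments=[
    [[0,0,-2],[0,0,0]],
    [[0,0,-3],[0,0,0]],
    [[0,0,-3],[0,0,0]],
    [[0,0,-2],[0,0,0]],
    [[0,0,-1],[0,0,0]],
    [[0,0,0],[0,0,0]],
    [[0.5,-0.07,0],[0,0,0]],
    [[0.5,-0.08,0],[0,0,0]],
    [[0,0,0],[0,0,0]],
    [[0,0,0],[0,0,0]],
  ],
)

```text
clock: 36.8
tool_pos: [0.4555, 0.1072, 0.0392]
eef_rot: [0.997, -0.075, 0.001, -0.0]
contact_force: [0.3, 0.1, -0.6]
opening: 0.004
finger_force: 0.0
```

>>> step_arm(
  increments=[
    [[0.2,-0.03,0],[0,0,0]],
    [[0.2,-0.03,0],[0,0,0]],
    [[0.2,-0.03,0],[0,0,0]],
    [[0.2,-0.03,0],[0,0,0]],
    [[0.2,-0.03,0],[0,0,0]],
    [[0,0,0],[0,0,0]],
    [[0,0,0],[0,0,0]],
    [[0,0,0],[0,0,0]],
    [[0,0,0],[0,0,0]],
    [[0,0,0],[0,0,0]],
  ],
)

```text
clock: 37.8
tool_pos: [0.4632, 0.1056, 0.0385]
eef_rot: [0.997, -0.074, -0.001, 0.0]
contact_force: [-6.1, 0.9, 3.1]
opening: 0.008
finger_force: 2.6
```

```bash
python3 -c "
from h import *
tf()"
```

```text
37.8 [0.4632 0.1056 0.0385] [ 1.7997e+02  1.6000e-01 -8.5200e+00] F [-6.1  0.9  3.1] op 0.008 ff 2.6
tool fix [-0.1065 -0.0995  0.0385] F fix [-6.2  0.   3.1]
```

>>> step_arm(
  increments=[
    [[0.1,-0.01,0],[0,0,0]],
    [[0.1,-0.02,0],[0,0,0]],
    [[0.1,-0.01,0],[0,0,0]],
    [[0.1,-0.02,0],[0,0,0]],
    [[0,0,0],[0,0,0]],
    [[0,0,0],[0,0,0]],
    [[0,0,0],[0,0,0]],
    [[0,0,0],[0,0,0]],
    [[0,0,0],[0,0,0]],
    [[0,0,0],[0,0,0]],
  ],
)

```text
clock: 38.8
tool_pos: [0.4645, 0.1054, 0.0383]
eef_rot: [0.997, -0.074, -0.004, 0.0]
contact_force: [-8.0, 1.5, 6.0]
opening: 0.002
finger_force: 4.5
```

```bash
python3 -c "
from h import *
tf()"
```

```text
38.8 [0.4645 0.1054 0.0383] [179.94   0.47  -8.46] F [-8.   1.5  6. ] op 0.002 ff 4.5
tool fix [-0.1053 -0.0995  0.0383] F fix [-8.1  0.3  6. ]
```

>>> step_arm(
  increments=[
    [[0.1,-0.01,0],[0,0,0]],
    [[0.1,-0.02,0],[0,0,0]],
    [[0.1,-0.01,0],[0,0,0]],
    [[0.1,-0.02,0],[0,0,0]],
    [[0,0,0],[0,0,0]],
    [[0,0,0],[0,0,0]],
    [[0,0,0],[0,0,0]],
    [[0,0,0],[0,0,0]],
    [[0,0,0],[0,0,0]],
    [[0,0,0],[0,0,0]],
  ],
)

```text
clock: 39.8
tool_pos: [0.4647, 0.1051, 0.0382]
eef_rot: [0.997, -0.073, -0.008, 0.0]
contact_force: [-13.0, 1.8, 9.0]
opening: 0.004
finger_force: 7.7
```

```bash
python3 -c "
from h import *
tf()"
```

```text
39.8 [0.4647 0.1051 0.0382] [179.9    0.88  -8.38] F [-13.    1.8   9. ] op 0.004 ff 7.7
tool fix [-0.1049 -0.0997  0.0382] F fix [-13.2  -0.1   9. ]
```

That is a firm stop at 13 N. I'll back off and push in the middle shaft the same way.

>>> step_arm(
  increments=[
    [[-0.8,0.12,0],[0,0,0]],
    [[-0.8,0.12,0],[0,0,0]],
    [[-0.8,0.12,0],[0,0,0]],
    [[-0.8,0.12,0],[0,0,0]],
    [[0.2,1.5,0],[0,0,0]],
    [[0.4,2.6,0],[0,0,0]],
    [[0.4,2.6,0],[0,0,0]],
    [[0.3,2.2,0],[0,0,0]],
    [[0.2,1,0],[0,0,0]],
    [[0,0,0],[0,0,0]],
  ],
)

```text
clock: 40.8
tool_pos: [0.456, 0.2097, 0.0385]
eef_rot: [0.997, -0.073, 0.001, -0.0]
contact_force: [0.7, -1.2, 0.3]
opening: 0.006
finger_force: 0.0
```

>>> step_arm(
  increments=[
    [[0,0,0],[0,0,0]],
    [[0,0,0],[0,0,0]],
    [[0.5,-0.07,0],[0,0,0]],
    [[0.5,-0.07,0],[0,0,0]],
    [[0.5,-0.07,0],[0,0,0]],
    [[0.4,-0.06,0],[0,0,0]],
    [[0.3,-0.04,0],[0,0,0]],
    [[0.3,-0.04,0],[0,0,0]],
    [[0,0,0],[0,0,0]],
    [[0,0,0],[0,0,0]],
  ],
)

```text
clock: 41.8
tool_pos: [0.4791, 0.2047, 0.0384]
eef_rot: [0.997, -0.074, -0.001, 0.0]
contact_force: [-4.8, 0.6, 2.6]
opening: 0.005
finger_force: 2.6
```

```bash
python3 -c "
from h import *
tf()"
```

```text
41.8 [0.4791 0.2047 0.0384] [ 1.7996e+02  1.7000e-01 -8.5100e+00] F [-4.8  0.6  2.6] op 0.005 ff 2.6
tool fix [-0.1055  0.0009  0.0384] F fix [-4.8 -0.1  2.6]
```

>>> step_arm(
  increments=[
    [[0.2,-0.03,0],[0,0,0]],
    [[0.2,-0.03,0],[0,0,0]],
    [[0.2,-0.03,0],[0,0,0]],
    [[0.1,-0.02,0],[0,0,0]],
    [[0.1,-0.01,0],[0,0,0]],
    [[0,0,0],[0,0,0]],
    [[0,0,0],[0,0,0]],
    [[0,0,0],[0,0,0]],
    [[0,0,0],[0,0,0]],
    [[0,0,0],[0,0,0]],
  ],
)

```text
clock: 42.8
tool_pos: [0.4798, 0.2044, 0.0379]
eef_rot: [0.997, -0.073, -0.008, 0.001]
contact_force: [-15.7, 2.1, 10.2]
opening: 0.004
finger_force: 8.2
```

```bash
python3 -c "
from h import *
tf()"
```

```text
42.8 [0.4798 0.2044 0.0379] [179.84   0.96  -8.35] F [-15.7   2.1  10.2] op 0.004 ff 8.2
tool fix [-0.1048  0.0006  0.0379] F fix [-15.8  -0.2  10.2]
```

That is a firm stop at nearly 16 N. I'll back off, rise and check both shafts from above.

>>> step_arm(
  increments=[
    [[-0.8,0.12,0],[0,0,0]],
    [[-1,0.15,0],[0,0,0]],
    [[-1,0.15,0],[0,0,0]],
    [[-0.5,-1,2],[0,0,0]],
    [[0,-1.5,3],[0,0,0]],
    [[0,-1.5,3],[0,0,0]],
    [[0,-1.5,2.5],[0,0,0]],
    [[0,-0.5,0.5],[0,0,0]],
    [[0,0,0],[0,0,0]],
    [[0,0,0],[0,0,0]],
  ],
)

```text
clock: 43.8
tool_pos: [0.4555, 0.1484, 0.1478]
eef_rot: [0.997, -0.074, -0.0, -0.0]
contact_force: [0.2, -0.2, 0.3]
opening: 0.009
finger_force: 0.0
```

>>> step_arm(
  increments=[
    [[0,0,0],[0,0,0]],
    [[0,0,0],[0,0,0]],
    [[0,0,0],[0,0,0]],
    [[0,0,0],[0,0,0]],
    [[0,0,0],[0,0,0]],
    [[0,0,0],[0,0,0]],
    [[0,0,0],[0,0,0]],
    [[0,0,0],[0,0,0]],
    [[0,0,0],[0,0,0]],
    [[0,0,0],[0,0,0]],
  ],
)

```text
clock: 44.8
tool_pos: [0.4557, 0.1477, 0.1486]
eef_rot: [0.997, -0.074, 0.0, 0.0]
contact_force: [-0.7, 0.2, -0.2]
opening: 0.002
finger_force: 0.0
```

Run:
```python
from h import *
tf(); p,d,W,k=cloud('wrist'); save('w9',p)
shaft(W,0); shaft(W,-.1); keeper(W)
a=np.load('/tmp/w4.npz'); W=a['W']; z=W[...,2]
m=(W[...,0]>.5)&(W[...,0]<.62)&(W[...,1]>-.42)&(W[...,1]<-.32)&(z>.03)
dark=m&(a['p'].max(-1)<60)&(z>.066); print('cap',dark.sum(),np.percentile(W[dark],[2,50,98],axis=0).round(4).tolist())
h,e=np.histogram(z[m],bins=np.arange(.045,.078,.002)); print(list(zip(e.round(3),h)))
c=m&(z>.054)&(z<.066); print('collar',c.sum(),np.percentile(W[c],[2,50,98],axis=0).round(4).tolist())
```

```text
44.8 [0.4557 0.1477 0.1486] [180.    -0.    -8.54] F [-0.7  0.2 -0.2] op 0.002 ff 0.0
tool fix [-0.1202 -0.059   0.1486] F fix [-0.7  0.1 -0.2]
shaft 0 2603 face x [-0.0943 -0.0933] y [-0.0084 -0.0016  0.0081] z [0.058  0.0605]
shaft -0.1 2573 face x [-0.0942 -0.0933] y [-0.1073 -0.0975 -0.0901] z [0.0581 0.0607]
-0.17 3289 x [-0.0069  0.0002  0.0128] z [0.0908 0.0957 0.0965]
-0.12 2676 x [-0.0069 -0.0011  0.006 ] z [0.0905 0.0921 0.0928]
-0.07 2678 x [-0.0069 -0.0011  0.006 ] z [0.0904 0.0922 0.0927]
-0.02 2687 x [-0.0069 -0.0011  0.006 ] z [0.0904 0.0921 0.0926]
0.03 2684 x [-0.0069 -0.0011  0.0059] z [0.0904 0.0921 0.0926]
0.08 946 x [-0.007  -0.0018  0.0059] z [0.0902 0.092  0.0926]
cap 694 [[0.5474, -0.382, 0.0665], [0.5578, -0.3701, 0.0722], [0.5681, -0.3611, 0.0738]]
[(np.float64(0.045), np.int64(26)), (np.float64(0.047), np.int64(114)), (np.float64(0.049), np.int64(3256)), (np.float64(0.051), np.int64(3597)), (np.float64(0.053), np.int64(2763)), (np.float64(0.055), np.int64(97)), (np.float64(0.057), np.int64(67)), (np.float64(0.059), np.int64(92)), (np.float64(0.061), np.int64(652)), (np.float64(0.063), np.int64(231)), (np.float64(0.065), np.int64(47)), (np.float64(0.067), np.int64(49)), (np.float64(0.069), np.int64(81)), (np.float64(0.071), np.int64(453)), (np.float64(0.073), np.int64(108)), (np.float64(0.075), np.int64(0))]
collar 1845 [[0.5398, -0.4102, 0.054], [0.5704, -0.3628, 0.0608], [0.6178, -0.3254, 0.0644]]
```

Both faces sit at fixture x = -0.094 with the blocks 3.7 mm back, so both shafts are fully in and the keeper is shut. The zero cap is at (0.558, -0.371, 0.072) and the collar top at 0.062. I'll go and press it.

>>> step_arm(
  increments=[
    [[0.4,-2.5,0],[0,0,0]],
    [[0.9,-4.6,0],[0,0,0]],
    [[0.9,-4.6,0],[0,0,0]],
    [[0.9,-4.6,0],[0,0,0]],
    [[0.9,-4.6,0],[0,0,0]],
    [[0.9,-4.6,0],[0,0,0]],
    [[0.9,-4.6,0],[0,0,0]],
    [[0.9,-4.6,0],[0,0,0]],
    [[0.9,-4.6,0],[0,0,0]],
    [[0.9,-4.6,0],[0,0,0]],
  ],
)

```text
clock: 45.85
tool_pos: [0.5406, -0.2933, 0.1486]
eef_rot: [0.997, -0.075, -0.0, -0.0]
contact_force: [0.4, 0.2, -1.0]
opening: 0.008
finger_force: 0.0
```

>>> step_arm(
  increments=[
    [[0.9,-4.5,0],[0,0,0]],
    [[0.7,-2.5,0],[0,0,0]],
    [[0.1,-1,0],[0,0,0]],
    [[0,0,-1],[0,0,0]],
    [[0,0,-1.5],[0,0,0]],
    [[0,0,-1.5],[0,0,0]],
    [[0,0,-1],[0,0,0]],
    [[0,0,0],[0,0,0]],
    [[0,0,0],[0,0,0]],
    [[0,0,0],[0,0,0]],
  ],
)

```text
clock: 46.85
tool_pos: [0.5581, -0.3715, 0.0992]
eef_rot: [0.997, -0.074, 0.001, 0.0]
contact_force: [0.6, 0.1, 0.0]
opening: 0.004
finger_force: 0.0
```

>>> step_arm(
  increments=[
    [[0,0,-1],[0,0,0]],
    [[0,0,-1],[0,0,0]],
    [[0,0,-0.5],[0,0,0]],
    [[0,0,-0.3],[0,0,0]],
    [[0,0,-0.3],[0,0,0]],
    [[0,0,-0.3],[0,0,0]],
    [[0,0,-0.2],[0,0,0]],
    [[0,0,0],[0,0,0]],
    [[0,0,0],[0,0,0]],
    [[0,0,0],[0,0,0]],
  ],
)

```text
clock: 47.85
tool_pos: [0.5571, -0.3709, 0.0662]
eef_rot: [0.997, -0.075, -0.0, -0.0]
contact_force: [-7.3, 5.8, 25.4]
opening: 0.006
finger_force: 12.7
```

It bottomed at z = 0.066. I'll let it up and return to pull the shafts out.

>>> step_arm(
  increments=[
    [[0,0,1],[0,0,0]],
    [[0,0,2.5],[0,0,0]],
    [[0,0,3.5],[0,0,0]],
    [[0,2,2],[0,0,0]],
    [[-0.6,4.2,0],[0,0,0]],
    [[-0.7,4.6,0],[0,0,0]],
    [[-0.7,4.6,0],[0,0,0]],
    [[-0.7,4.6,0],[0,0,0]],
    [[-0.7,4.6,0],[0,0,0]],
    [[-0.7,4.6,0],[0,0,0]],
  ],
  fingers=0.5,
)

```text
clock: 48.85
tool_pos: [0.5169, -0.0778, 0.1528]
eef_rot: [0.997, -0.075, 0.001, 0.0]
contact_force: [0.7, -0.0, 0.7]
opening: 0.501
finger_force: 0.0
```

>>> step_arm(
  increments=[
    [[-0.7,4.6,0],[0,0,0]],
    [[-0.7,4.6,0],[0,0,0]],
    [[-0.7,4.6,0],[0,0,0]],
    [[-0.6,3.5,0],[0,0,0]],
    [[-0.1,0.8,0],[0,0,0]],
    [[0,0,0],[0,0,0]],
    [[0,0,0],[0,0,0]],
    [[0,0,0],[0,0,0]],
    [[0,0,0],[0,0,0]],
    [[0,0,0],[0,0,0]],
  ],
)

```text
clock: 49.85
tool_pos: [0.4889, 0.1005, 0.1526]
eef_rot: [0.997, -0.076, 0.0, 0.0]
contact_force: [-0.5, 0.4, -0.7]
opening: 0.499
finger_force: 0.0
```

Run:
```python
from h import *
tf(); p,d,W,k=cloud('wrist'); save('w10',p)
shaft(W,0); shaft(W,-.1)
```

```text
49.85 [0.4889 0.1005 0.1526] [ 1.7998e+02 -2.0000e-02 -8.6600e+00] F [-0.5  0.4 -0.7] op 0.499 ff 0.0
tool fix [-0.0803 -0.1007  0.1526] F fix [-0.6  0.3 -0.7]
shaft 0 2272 face x [-0.0945 -0.0934] y [-0.0086 -0.0024  0.0079] z [0.0579 0.0607]
shaft -0.1 2160 face x [-0.0945 -0.0933] y [-0.1078 -0.0992 -0.0902] z [0.0581 0.0607]
```

>>> step_arm(
  increments=[
    [[0,0.15,-1.5],[0,0,0]],
    [[0,0,-2.5],[0,0,0]],
    [[0,0,-2.5],[0,0,0]],
    [[0,0,-2.5],[0,0,0]],
    [[0,0,-1.8],[0,0,0]],
    [[0,0,-0.9],[0,0,0]],
    [[0,0,-0.4],[0,0,0]],
    [[0,0,0],[0,0,0]],
    [[0,0,0],[0,0,0]],
    [[0,0,0],[0,0,0]],
  ],
)

```text
clock: 50.9
tool_pos: [0.4892, 0.1033, 0.0323]
eef_rot: [0.997, -0.074, 0.001, -0.0]
contact_force: [0.1, 0.3, 0.4]
opening: 0.499
finger_force: 0.0
```

>>> step_arm(
  increments=[
    [[0,0,0],[0,0,0]],
    [[0,0,0],[0,0,0]],
    [[0,0,0],[0,0,0]],
    [[0,0,0],[0,0,0]],
    [[0,0,0],[0,0,0]],
    [[0,0,0],[0,0,0]],
    [[0,0,0],[0,0,0]],
    [[0,0,0],[0,0,0]],
    [[0,0,0],[0,0,0]],
    [[0,0,0],[0,0,0]],
  ],
  fingers=0,
  grip_force=35,
)

```text
clock: 51.9
tool_pos: [0.4886, 0.1031, 0.0316]
eef_rot: [0.997, -0.075, -0.0, 0.0]
contact_force: [-1.0, -1.1, 3.6]
opening: 0.186
finger_force: 34.6
```

>>> step_arm(
  increments=[
    [[-0.2,0.03,0],[0,0,0]],
    [[-0.2,0.03,0],[0,0,0]],
    [[-0.2,0.03,0],[0,0,0]],
    [[-0.2,0.03,0],[0,0,0]],
    [[-0.2,0.03,0],[0,0,0]],
    [[0,0,0],[0,0,0]],
    [[0,0,0],[0,0,0]],
    [[0,0,0],[0,0,0]],
    [[0,0,0],[0,0,0]],
    [[0,0,0],[0,0,0]],
  ],
)

```text
clock: 52.9
tool_pos: [0.4784, 0.1047, 0.0315]
eef_rot: [0.997, -0.074, -0.0, 0.0]
contact_force: [0.7, -1.1, 1.7]
opening: 0.187
finger_force: 34.7
```

```bash
python3 -c "
from h import *
tf()"
```

```text
52.9 [0.4784 0.1047 0.0315] [ 1.7999e+02  3.0000e-02 -8.5400e+00] F [ 0.7 -1.1  1.7] op 0.187 ff 34.7
tool fix [-0.0914 -0.0981  0.0315] F fix [ 0.8 -1.   1.7]
```

>>> step_arm(
  increments=[
    [[-0.2,0.03,0],[0,0,0]],
    [[-0.2,0.03,0],[0,0,0]],
    [[-0.1,0.01,0],[0,0,0]],
    [[-0.1,0.02,0],[0,0,0]],
    [[0,0,0],[0,0,0]],
    [[0,0,0],[0,0,0]],
    [[0,0,0],[0,0,0]],
    [[0,0,0],[0,0,0]],
    [[0,0,0],[0,0,0]],
    [[0,0,0],[0,0,0]],
  ],
)

```text
clock: 53.9
tool_pos: [0.4728, 0.1056, 0.0316]
eef_rot: [0.997, -0.074, 0.0, -0.0]
contact_force: [3.7, -0.2, 0.2]
opening: 0.186
finger_force: 34.8
```

```bash
python3 -c "
from h import *
tf()"
```

```text
53.9 [0.4728 0.1056 0.0316] [-1.7999e+02 -1.0000e-02 -8.5400e+00] F [ 3.7 -0.2  0.2] op 0.186 ff 34.8
tool fix [-0.097  -0.098   0.0316] F fix [3.7 0.4 0.2]
```

>>> step_arm(
  increments=[
    [[-0.1,0.01,0],[0,0,0]],
    [[-0.1,0.02,0],[0,0,0]],
    [[-0.1,0.01,0],[0,0,0]],
    [[-0.1,0.02,0],[0,0,0]],
    [[0,0,0],[0,0,0]],
    [[0,0,0],[0,0,0]],
    [[0,0,0],[0,0,0]],
    [[0,0,0],[0,0,0]],
    [[0,0,0],[0,0,0]],
    [[0,0,0],[0,0,0]],
  ],
)

```text
clock: 54.9
tool_pos: [0.4727, 0.1055, 0.0317]
eef_rot: [0.997, -0.075, 0.004, 0.0]
contact_force: [10.4, -1.3, -3.7]
opening: 0.187
finger_force: 34.9
```

```bash
python3 -c "
from h import *
tf()"
```

```text
54.9 [0.4727 0.1055 0.0317] [-179.97   -0.46   -8.64] F [10.4 -1.3 -3.7] op 0.187 ff 34.9
tool fix [-0.0971 -0.0982  0.0317] F fix [10.4  0.3 -3.7]
```

That is firm against the stop at 10 N. I'll release and do the middle shaft.

>>> step_arm(
  increments=[
    [[0,0,0],[0,0,0]],
    [[0,0,0],[0,0,0]],
    [[0,0,0],[0,0,0]],
    [[0,0,1.5],[0,0,0]],
    [[0,0,3],[0,0,0]],
    [[0,0,2.5],[0,0,0]],
    [[0.9,2.4,0],[0,0,0]],
    [[1,2.8,0],[0,0,0]],
    [[1,2.8,0],[0,0,0]],
    [[0.6,1.4,0],[0,0,0]],
  ],
  fingers=0.5,
)

```text
clock: 55.9
tool_pos: [0.5025, 0.2035, 0.1012]
eef_rot: [0.997, -0.073, -0.001, -0.001]
contact_force: [0.2, -0.8, -0.4]
opening: 0.501
finger_force: 0.0
```

>>> step_arm(
  increments=[
    [[0,0,0],[0,0,0]],
    [[0,0,0],[0,0,0]],
    [[0,0,0],[0,0,0]],
    [[0,0,0],[0,0,0]],
    [[0,0,0],[0,0,0]],
    [[0,0,0],[0,0,0]],
    [[0,0,0],[0,0,0]],
    [[0,0,0],[0,0,0]],
    [[0,0,0],[0,0,0]],
    [[0,0,0],[0,0,0]],
  ],
)

```text
clock: 56.9
tool_pos: [0.5037, 0.2002, 0.1016]
eef_rot: [0.997, -0.074, 0.0, 0.0]
contact_force: [0.2, -0.4, -0.4]
opening: 0.499
finger_force: 0.0
```

Run:
```python
from h import *
tf(); p,d,W,k=cloud('wrist'); save('w11',p)
shaft(W,0); shaft(W,-.1); blk(W,(.5687,.0904),.012,np.radians(-8.5))
```

```text
56.9 [0.5037 0.2002 0.1016] [180.    -0.    -8.54] F [ 0.2 -0.4 -0.4] op 0.499 ff 0.0
tool fix [-8.050e-02  1.000e-04  1.016e-01] F fix [ 0.2 -0.3 -0.4]
shaft 0 3200 face x [-0.0942 -0.0931] y [-0.0082  0.0003  0.0092] z [0.0581 0.0606]
shaft -0.1 4390 face x [-0.1099 -0.1088] y [-0.1055 -0.0946 -0.0891] z [0.0579 0.0606]
yaw -8.9 ridge len 0.0562 lat ridge-shaft -0.0011 origin [0.5662 0.094 ] shaft reach 0.1067 n 3752 7554 zmax 0.0816
```

>>> step_arm(
  increments=[
    [[0,0,-1.5],[0,0,0]],
    [[0,0,-2],[0,0,0]],
    [[0,0,-1.8],[0,0,0]],
    [[0,0,-1.2],[0,0,0]],
    [[0,0,-0.5],[0,0,0]],
    [[0,0,0],[0,0,0]],
    [[0,0,0],[0,0,0]],
    [[0,0,0],[0,0,0]],
    [[0,0,0],[0,0,0]],
    [[0,0,0],[0,0,0]],
  ],
)

```text
clock: 57.95
tool_pos: [0.5039, 0.2003, 0.032]
eef_rot: [0.997, -0.074, 0.0, -0.0]
contact_force: [0.2, -0.2, 0.3]
opening: 0.501
finger_force: 0.0
```

>>> step_arm(
  increments=[
    [[0,0,0],[0,0,0]],
    [[0,0,0],[0,0,0]],
    [[0,0,0],[0,0,0]],
    [[0,0,0],[0,0,0]],
    [[0,0,0],[0,0,0]],
    [[0,0,0],[0,0,0]],
    [[0,0,0],[0,0,0]],
    [[0,0,0],[0,0,0]],
    [[0,0,0],[0,0,0]],
    [[0,0,0],[0,0,0]],
  ],
  fingers=0,
  grip_force=35,
)

```text
clock: 58.95
tool_pos: [0.5037, 0.2003, 0.0316]
eef_rot: [0.997, -0.074, -0.0, -0.0]
contact_force: [-0.4, 0.7, 0.6]
opening: 0.192
finger_force: 34.7
```

>>> step_arm(
  increments=[
    [[-0.2,0.03,0],[0,0,0]],
    [[-0.2,0.03,0],[0,0,0]],
    [[-0.2,0.03,0],[0,0,0]],
    [[-0.2,0.03,0],[0,0,0]],
    [[-0.2,0.03,0],[0,0,0]],
    [[-0.2,0.03,0],[0,0,0]],
    [[-0.2,0.03,0],[0,0,0]],
    [[0,0,0],[0,0,0]],
    [[0,0,0],[0,0,0]],
    [[0,0,0],[0,0,0]],
  ],
)

```text
clock: 59.95
tool_pos: [0.4894, 0.2022, 0.0316]
eef_rot: [0.997, -0.074, -0.0, 0.0]
contact_force: [2.2, -0.8, 1.1]
opening: 0.192
finger_force: 34.8
```

```bash
python3 -c "
from h import *
tf()"
```

```text
59.95 [0.4894 0.2022 0.0316] [ 1.7999e+02  3.0000e-02 -8.5400e+00] F [ 2.2 -0.8  1.1] op 0.192 ff 34.8
tool fix [-0.095  -0.0001  0.0316] F fix [ 2.3 -0.4  1.1]
```

>>> step_arm(
  increments=[
    [[-0.1,0.01,0],[0,0,0]],
    [[-0.1,0.02,0],[0,0,0]],
    [[-0.1,0.01,0],[0,0,0]],
    [[-0.1,0.02,0],[0,0,0]],
    [[-0.1,0.01,0],[0,0,0]],
    [[0,0,0],[0,0,0]],
    [[0,0,0],[0,0,0]],
    [[0,0,0],[0,0,0]],
    [[0,0,0],[0,0,0]],
    [[0,0,0],[0,0,0]],
  ],
)

```text
clock: 60.95
tool_pos: [0.4858, 0.2028, 0.0316]
eef_rot: [0.997, -0.075, 0.001, -0.0]
contact_force: [5.1, -1.8, -1.3]
opening: 0.192
finger_force: 34.9
```

```bash
python3 -c "
from h import *
tf()"
```

```text
60.95 [0.4858 0.2028 0.0316] [-1.7999e+02 -1.2000e-01 -8.5800e+00] F [ 5.1 -1.8 -1.3] op 0.192 ff 34.9
tool fix [-0.0986  0.      0.0316] F fix [ 5.3 -1.  -1.3]
```

>>> step_arm(
  increments=[
    [[-0.1,0.01,0],[0,0,0]],
    [[-0.1,0.02,0],[0,0,0]],
    [[-0.1,0.01,0],[0,0,0]],
    [[-0.1,0.02,0],[0,0,0]],
    [[0,0,0],[0,0,0]],
    [[0,0,0],[0,0,0]],
    [[0,0,0],[0,0,0]],
    [[0,0,0],[0,0,0]],
    [[0,0,0],[0,0,0]],
    [[0,0,0],[0,0,0]],
  ],
)

```text
clock: 61.95
tool_pos: [0.4858, 0.2029, 0.0318]
eef_rot: [0.997, -0.075, 0.005, -0.0]
contact_force: [11.2, -0.8, -7.1]
opening: 0.187
finger_force: 35.3
```

```bash
python3 -c "
from h import *
tf()"
```

```text
61.95 [0.4858 0.2029 0.0318] [-179.93   -0.55   -8.66] F [11.2 -0.8 -7.1] op 0.187 ff 35.3
tool fix [-0.0986  0.0001  0.0318] F fix [11.2  0.9 -7.1]
```

It is firm at 11 N with no further motion. I'll release, rise and check everything.

>>> step_arm(
  increments=[
    [[0,0,0],[0,0,0]],
    [[0,0,0],[0,0,0]],
    [[0,0,0],[0,0,0]],
    [[0,0,1.5],[0,0,0]],
    [[0,0,3],[0,0,0]],
    [[0,0,3],[0,0,0]],
    [[-1,-1,3],[0,0,0]],
    [[-1,-2,3],[0,0,0]],
    [[-1,-2,2],[0,0,0]],
    [[0,0,0],[0,0,0]],
  ],
  fingers=0.5,
)

```text
clock: 62.95
tool_pos: [0.4492, 0.1511, 0.1886]
eef_rot: [0.997, -0.076, 0.0, 0.0]
contact_force: [0.9, 0.7, -0.0]
opening: 0.499
finger_force: 0.0
```

>>> step_arm(
  increments=[
    [[0,0,0],[0,0,0]],
    [[0,0,0],[0,0,0]],
    [[0,0,0],[0,0,0]],
    [[0,0,0],[0,0,0]],
    [[0,0,0],[0,0,0]],
    [[0,0,0],[0,0,0]],
    [[0,0,0],[0,0,0]],
    [[0,0,0],[0,0,0]],
    [[0,0,0],[0,0,0]],
    [[0,0,0],[0,0,0]],
  ],
)

```text
clock: 63.95
tool_pos: [0.4507, 0.1536, 0.1866]
eef_rot: [0.997, -0.075, 0.0, 0.0]
contact_force: [0.5, 0.3, 0.7]
opening: 0.5
finger_force: 0.0
```

Run:
```python
from h import *
tf(); p,d,W,k=cloud('wrist'); save('w12',p)
shaft(W,0); shaft(W,-.1); keeper(W)
F=(W-O)@Rf
for yf in(0,-.099):
    m=(F[...,2]>.067)&(F[...,2]<.079)&(abs(F[...,1]-yf)<.02)&(abs(F[...,0])<.05); q=F[m]
    print('body front x',np.percentile(q[:,0],[1,3]).round(4),np.percentile(q[:,1],[2,98]).round(4),'z',np.percentile(q[:,2],97).round(4))
```

```text
63.95 [0.4507 0.1536 0.1866] [-1.80e+02 -1.00e-02 -8.55e+00] F [0.5 0.3 0.7] op 0.5 ff 0.0
tool fix [-0.126  -0.0539  0.1866] F fix [0.5 0.4 0.7]
shaft 0 2595 face x [-0.1124 -0.1111] y [-0.009  -0.0016  0.0079] z [0.058  0.0606]
shaft -0.1 2529 face x [-0.1104 -0.109 ] y [-0.1065 -0.0968 -0.0893] z [0.0581 0.0607]
-0.17 2494 x [-0.0069  0.0007  0.0164] z [0.0909 0.0959 0.0965]
-0.12 1905 x [-0.0069 -0.0012  0.0058] z [0.0904 0.0922 0.0928]
-0.07 1906 x [-0.007  -0.0012  0.0058] z [0.0904 0.0921 0.0928]
-0.02 1908 x [-0.007  -0.0012  0.0058] z [0.0904 0.0921 0.0927]
0.03 1906 x [-0.007  -0.0012  0.0058] z [0.0904 0.0921 0.0927]
0.08 2285 x [-0.007  -0.0014  0.0058] z [0.0903 0.0921 0.0926]
body front x [-0.031  -0.0287] [-0.0177  0.0171] z 0.076
body front x [-0.031  -0.0286] [-0.1154 -0.0805] z 0.076
```

View pics/w12.png

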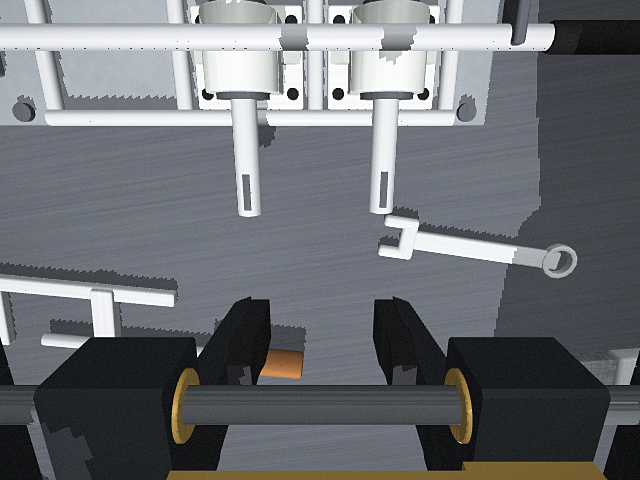

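Both shafts are out (faces at rows 213 to 215). Their total travels of 18.2 and 16.1 mm, less the 6 mm nest play, give floats of about 12 and 10 mm. The keeper is shut, the blocks are flat and the arm touches nothing.

```bash
python3 -c "
from h import *
print(r.finish_job()); st()"
```

```text
the job is handed in; nothing more can be done
None
the job is handed in; nothing more can be done
```

I handed the job in at about 64 s of robot time, with no verdict shown: two blocks were present and are seated in the middle and right nests, the keeper is shut, the gauge was zeroed with both shafts in, and both shafts are now out against their outer stops (end float about 12 mm middle, 10 mm right).

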